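# Wedge the sprung catch and unload the lid

### The job

Push the yellow wedge from its holder fully home between the steel post and the tail bar of the red sprung catch, so that the catch stays back by itself, and leave it there. Only then draw the lid up the slope out from under the lower lip, lift it out by its handle and set it down (do not drop it) flat, handle up, centred and square on the blue drying board, long side along long side. Do not disturb the glue bottle, sanding block or stack of blanks.

Things in the scene. Friction and masses are not known exactly. Their poses are not given: they have to be found in the camera images.
- wedge_grip (a point): Centre of the head of the loose yellow wedge (0.11 kg), standing tip down in a wooden holder that ends below the head. Axes: z tip to head, y across its width, x from its flat face to its slanting face. Head 48 (x) x 36 (y) x 50 (z) mm: grip it across y. Its underside, the shoulder, is 25 mm below this point; below that is the blade (see wedge).
- wedge: The wedge; origin at the centre of the head's underside, axes as wedge_grip. Blade below it: 30 mm wide (y), 89 mm long; flat face at x = -16 mm throughout; other face at x = +16 for 14 mm, then slanting in to a tip 4 mm thick (x = -16 to -12). The head overhangs the blade 8 mm at both x sides. To leave the holder it must rise 90 mm straight up.
- wedge_seat (a point): Point fixed on the sloping rest: where wedge_grip lies when the wedge is fully home, axes parallel to these: x up the slope (30 deg above level, away from the robot), y level, to the left, z square to the bed (30 deg from vertical, leaning to the robot). The bed is 55 mm below along z. The wedge goes in along -z (about 10 N), flat face along the post; at home its shoulders rest on post and tail bar.
- post_top (a point): Middle of the top edge of the fixed steel post (40 mm wide in y, 12 thick, 30 mm above the bed), on its face that looks up the slope, along which the wedge's flat face slides. Axes as wedge_seat. Behind this face the bed ends: free room for the blade. Grey cheeks on both sides, 38 mm off in y, end 4 mm below the post's top.
- tail_top (a point): Middle of the top edge of the red catch's tail bar, on its face towards the post; moves with the catch. Axes as wedge_seat. Shut, it is 12 mm up the slope from post_top: the wedge's tip goes into this gap. The catch is a frame 12 mm thick, its top level with the post's, window 52 mm wide (y); its nose hooks 6 mm over the lid's upper edge.
- catch (a joint): Slide of the red sprung catch up the slope, m: 0 shut (over the lid's edge), 0.020 with the wedge fully home, 0.024 at its stop. A spring pushes it shut: 4 N at 0, 6.5 N at 0.020.
- lid_grip (a point): Centre of the dark bar handle on the loose wooden lid (about 0.24 kg), 80 (x) x 22 (y) x 35 (z) mm. Axes: x along the handle (up the slope while in the rest), y across it, z out of the lid's upper face. The plate's upper face is 17.5 mm below this point, its underside 32.5 mm below.
- lid: The lid; origin at the centre of its underside, axes as lid_grip. Plate 120 (x) x 150 (y) x 15 mm. In the rest a fixed lip hooks 4 mm over its lower edge, 3.5 mm above it. With the catch wedged it can slide 20 mm up the slope; after 8 to 10 mm it is clear of lip and catch and lifts out square to the bed. Low side guides (8 mm) stand 3.5 mm off its side edges.
- board_top (a point): Centre of the upper face of the fixed drying board: dark wood with blue felt, 170 (x) x 200 (y) mm, 20 mm above the table; z up. The lid's 150 mm side goes along the 200 mm side.
- board: The drying board; origin at the centre of its underside, on the table; axes as board_top.
- glue: Bystander: amber glue bottle, red shoulder, white nozzle, 56 mm across, 147 mm tall; origin at the centre of its underside.
- sander: Bystander: cork sanding block with a wooden grip, 110 x 65 x 52 mm; origin at the centre of its underside.
- blanks: Bystander: stack of pale wood blanks, about 126 x 144 x 75 mm, one block; origin at the centre of its underside.
There are look-alikes about, which are no part of the job. Leave any green or turquoise look-alike of the lid alone.

How it is judged (in metres and radians):
On the way, in this order (a step that is already met when the one before it is completed fails the run):
1. the wedge is home and let go, the catch held at least 16 mm back by it, the lid still in its rest (value of joint catch above 0.016 m and distance between wedge_grip and wedge_seat below 0.02 m and contact force between the fingers and wedge below 0.05 N and distance of lid_grip from where it was at the start of the episode below 0.012 m), for 0.3 s.
2. the lid is lifted clear of the rest while the wedge keeps the catch back (value of joint catch above 0.016 m and distance between wedge_grip and wedge_seat below 0.02 m and distance of lid_grip from where it was at the start of the episode above 0.08 m), for 0.1 s.
At the end, for the whole second after the job is handed in: The released lid rests flat, handle up (5 degrees), on the drying board, centred within 30 mm and square within 11 degrees; the released wedge is still in place (head within 20 mm of home) and holds the catch at least 16 mm back (horizontal distance between lid_grip and board_top below 0.03 m and z of lid_grip in the frame of board_top between 0.027 and 0.0385 m and angle between the x axis of lid and the x axis of board, either way round below 0.2 rad and value of joint catch above 0.016 m and distance between wedge_grip and wedge_seat below 0.02 m and contact force between the fingers and wedge below 0.05 N and angle between lid's own z axis and vertical below 0.08 rad and linear speed of lid below 0.02 m/s and contact force between the fingers and lid below 0.05 N); the robot touches nothing.
It fails at once if the glue bottle is shifted more than 20 mm or tipped (distance of glue from where it was at the start of the episode above 0.02 m or angle between glue's own z axis and vertical above 0.3 rad).
It fails at once if the sanding block is shifted more than 20 mm or tipped (distance of sander from where it was at the start of the episode above 0.02 m or angle between sander's own z axis and vertical above 0.3 rad).
It fails at once if the stack of blanks is shifted more than 20 mm or tipped (distance of blanks from where it was at the start of the episode above 0.02 m or angle between blanks's own z axis and vertical above 0.3 rad).
It fails at once if the lid is let go more than 15 mm above the drying board (dropped) (contact force between the fingers and lid below 0.05 N and horizontal distance between lid_grip and board_top below 0.12 m and z of lid_grip in the frame of board_top above 0.0475 m).
It also fails if it takes over 53 s, if anything falls off the work surface, if the arm or the gripper's body presses on something with over 40 N, if the wrist force passes 120 N, or if a joint passes its speed limit or range.

### The arm

A 6-joint arm with a two-finger parallel gripper is mounted at the origin on the work surface. World frame = base frame: x ahead of the robot, y to its left, z up, the work surface at z = 0. Lengths are in m, angles in degrees, forces in N, time in s.
With the tool pointing down it reaches from about 0.3 to 0.775 m from the base axis. Payload 14.6 kg.
Tool frame: the origin (TCP) lies between the finger pads; the fingertips stand arm.nose_length ahead of it and the grasp point (between the pads) lies 3 mm ahead of it (arm.nose_length is the distance from the TCP to the fingertips, in m); z points along the fingers, y is the direction in which the jaws open and shut (so a half turn about z gives the same grasp; the last joint's range is limited). The gripper opens to 85 mm and grips with 20 to 120 N. Pads are 22 mm wide; open, the fingers measure 114 mm over their backs; the gripper's body (76 mm by 85 mm) begins 54 mm behind the grasp point. The pads swing forward as they close: fully open they stand 13 mm farther back than shut.
Start: joints at [-78.3, 17.183, 87.147, -0, 75.671, -3.816], TCP at [0.147, -0.53, 0.214] pointing down, gripper open.
Joint ranges: [-173.82, 173.82], [-45.26, 126.66], [13.44, 144.39], [-59.66, 239.66], [0, 175.72], [-146.38, 146.38]. Speed limits (degrees/s): [127.2, 127.2, 147.25, 180, 180, 180].

### API

Orientations are given as a 3x3 rotation matrix whose columns are the frame's x, y, z axes.
In Python, from bench import arm, optics, job gives the robot as it stands. The module is installed in compiled form; this text tells all that it offers.
- The arm moves only by the tool drive_tool, never from a script. Its argument "plan" is a list of rows, each a list of 7 numbers: the shift along the world's x, y, z in mm, then the turn, a rotation vector about the world's x, y, z in rad, then the gripper's target within -1 to 1 (shut at 1, half-way at 0, fully open at -1). In form: [[tx, ty, tz, ax, ay, az, gripper], ...]. A call has exactly 10 rows; each row is the pose to reach, as a shift and turn from the pose commanded when the call began; what a row does not reach only later rows make up. A row lasts 1/8 s, in which the tool goes at most 62.5 mm and 10.7 degrees, less where a joint would pass 70% of its speed; a pose out of reach is approached as far as the arm can. A call with a gripper value outside its range is refused whole. The fingers move at their own pace and stop on an object; "squeeze" is the grip in N (left out, the last holds). Time passes only in rows, so rows that repeat a pose let the fingers close, or fill a call up. It gives the time, the measured TCP pose, the force and the opening at its end, in the units of the state.
- arm.get_obs(): the state, without advancing time (a new reading comes with each control period).
- optics.snapshot(name): name is "scene" or "top" or "wrist"; returns (picture, depth): 420x560x3 uint8, red, green, blue; 420x560 float32, m along the optical axis (not along the pixel's ray), 0 where there is no reading.
- optics.camera_params(name): a dict with "camera_matrix" (3x3 intrinsics, pixels), "D" ([k1, k2, p1, p2, k3] as OpenCV has them; the pictures are not rectified), "xyz" and "attitude" of the camera in the world; the wrist camera has in their place "T_tool_cam" (4x4, takes a point from camera to tool coordinates, whose origin is the TCP and whose axes are the flange's). Camera axes: x right, y up, looking along -z (the intrinsics and any distortion apply to the point x, -y, -z); pixel columns grow to the right and rows downward; lengths in m; the calibration is good to about 2 mm. A picture is of the moment at which its call begins: read the wrist's pose just before it. camera_params takes no time and is no camera call.
- job.job_done(): hands the job in, once; it reports no verdict.
The state is a dict: "time": time; "joint_pos": joint angles; "qvel": joint speeds; "tau": joint torques, N m; "eef_pos": TCP position; "tcp_rot": TCP orientation; "force": force on the tool from outside, world axes, zero at the start; "torque": the same for the moment, N m; "width": opening from 0.0 (shut) to 1.0 (fully open).
Only numpy, scipy, OpenCV 4.12 (cv2) and the standard library are available. Lean on these libraries where they do the work, as an engineer would, in place of code of your own. Each camera call takes 0.05 s, during which the arm holds its last target.

## Working session

There is one attempt and no reset: what is moved stays moved. The work goes in short steps, Python scripts to look and compute and a tool call to move; the robot and the scene stay as the last step left them, time stands still between calls to the robot, and variables do not carry over. Pictures are saved under pics/ and viewed, and the job is handed in when it is done.

Besides the shell and the picture viewer there is one more tool, called after "Emit:" as a command line: name --pt "numbers of a row" for each row, then --argument value for the rest. drive_tool: Moves the arm, as the interface text tells. Its arguments: {"type":"object","properties":{"plan":{"type":"array","items":{"type":"array","items":{"type":"number"}}},"squeeze":{"type":"number"}},"required":["plan"]}

```bash
ls; mkdir -p pics; python3 - <<'E'
from bench import arm, optics, job
import cv2,numpy as np
o=arm.get_obs(); print(o, arm.nose_length)
for n in ["scene","top","wrist"]:
    print(n,optics.camera_params(n))
    p,d=optics.snapshot(n); np.savez(f"{n}0.npz",p=p,d=d)
    cv2.imwrite(f"pics/{n}0.png",p[:,:,::-1])
E
```

```text
pics
{'time': 0.0, 'joint_pos': array([-7.83019447e+01,  1.72168523e+01,  8.71794937e+01,  5.48177925e-04,
        7.56692593e+01, -3.81624528e+00]), 'qvel': array([0.16350207, 0.01938265, 0.06348799, 0.02302376, 0.04781757,
       0.04329155]), 'tau': array([ 1.17765117e-03, -5.43495440e+01, -3.61791658e+01,  2.22078364e-05,
        3.96768344e-03, -2.70548520e-05]), 'eef_pos': array([ 0.14706048, -0.52972335,  0.21371556]), 'tcp_rot': array([[ 9.63564367e-01,  2.67476469e-01, -2.23081954e-04],
       [ 2.67476548e-01, -9.63563716e-01,  1.12312558e-03],
       [ 8.54559882e-05, -1.14187298e-03, -9.99999344e-01]]), 'force': array([0.07463559, 0.21087957, 0.10152282]), 'torque': array([-0.01907743,  0.00619065, -0.04430464]), 'width': 1.0031715456095243} 0.022
scene {'camera_matrix': array([[389.51834833,   0.        , 282.16437512],
       [  0.        , 389.51834833, 206.00899263],
       [  0.        ,   0.        ,   1.        ]]), 'D': array([-0.11086229,  0.        ,  0.        ,  0.        ,  0.        ]), 'xyz': array([1.17240982, 0.00536266, 0.89461203]), 'attitude': array([[
[... 517 characters left out ...]
99987577,  0.00496576,  0.01495947],
       [ 0.01548629,  0.13271853,  0.99103278]])}
wrist {'camera_matrix': array([[368.1140734 ,   0.        , 280.98396882],
       [  0.        , 368.1140734 , 211.24644671],
       [  0.        ,   0.        ,   1.        ]]), 'D': array([-0.10218138,  0.        ,  0.        ,  0.        ,  0.        ]), 'T_tool_cam': array([[ 7.39852892e-04,  9.60030225e-01,  2.79895374e-01,
         7.22713046e-02],
       [ 9.99999582e-01, -5.59704216e-04, -7.23554718e-04,
         1.01313501e-03],
       [-5.37975778e-04,  2.79895792e-01, -9.60030237e-01,
        -1.60198296e-01],
       [ 0.00000000e+00,  0.00000000e+00,  0.00000000e+00,
         1.00000000e+00]])}
```

View pics/scene0.png

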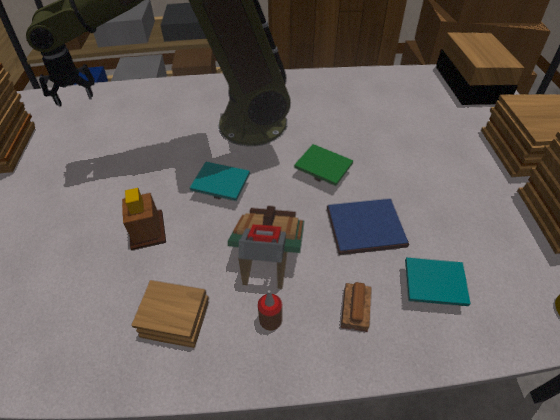

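View pics/top0.png

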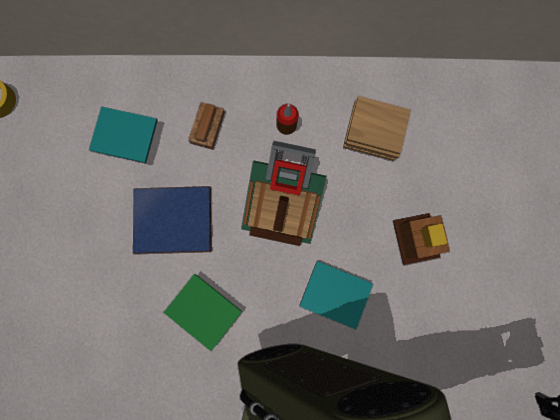

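View pics/wrist0.png

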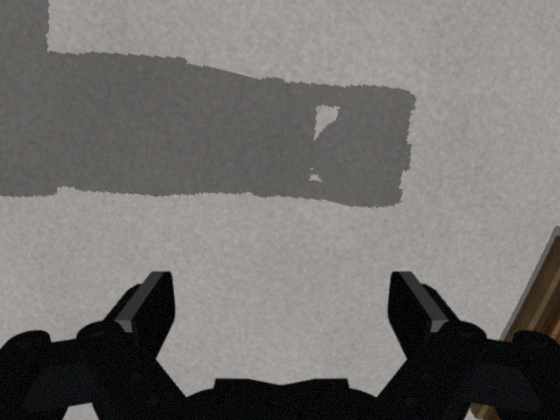

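The top view shows the wedge (yellow) in its holder at (434,236) and the rest at about (285,195), with the red catch at (289,177) and the lid with its dark handle at (283,213). The blue felt board is at (172,220). The glue is at (287,118), the sander at (207,125) and the blanks at (378,127). The turquoise plates at (124,134) and (336,294) and the green one at (203,311) are look-alikes lying on the table. The yellow thing at (3,98) is off to the side. I'll measure next.

```bash
cat > h.py <<'E'
import numpy as np,cv2
from scipy.spatial.transform import Rotation as R
def cloud(d,cp,obs=None):
    K=cp["camera_matrix"];D=np.array(cp["D"])
    h,w=d.shape
    u,v=np.meshgrid(np.arange(w),np.arange(h))
    n=cv2.undistortPoints(np.stack([u,v],-1).reshape(-1,1,2).astype(np.float64),K,D).reshape(h,w,2)
    P=np.stack([n[...,0]*d,-n[...,1]*d,-d],-1)
    if "xyz" in cp: T=np.eye(4);T[:3,:3]=cp["attitude"];T[:3,3]=cp["xyz"]
    else:
        W=np.eye(4);W[:3,:3]=obs["tcp_rot"];W[:3,3]=obs["eef_pos"];T=W@cp["T_tool_cam"]
    P=P@T[:3,:3].T+T[:3,3]; P[d<=0]=np.nan
    return P
def project(X,cp,obs=None):
    if "xyz" in cp: T=np.eye(4);T[:3,:3]=cp["attitude"];T[:3,3]=cp["xyz"]
    else:
        W=np.eye(4);W[:3,:3]=obs["tcp_rot"];W[:3,3]=obs["eef_pos"];T=W@cp["T_tool_cam"]
    X=np.atleast_2d(X);c=(X-T[:3,3])@T[:3,:3]; c=c*[1,-1,-1]
    return cv2.projectPoints(c.reshape(-1,1,3),np.zeros(3),np.zeros(3),cp["camera_matrix"],np.array(cp["D"]))[0].reshape(-1,2)
E
python3 - <<'E'
from bench import optics
from h import *
for n in ["top","scene"]:
    z=np.load(n+"0.npz");p,d=z["p"],z["d"];C=cloud(d,optics.camera_params(n))
    np.save(n+"C.npy",C)
    hsv=cv2.cvtColor(p,cv2.COLOR_RGB2HSV)
    def rep(name,m):
        P=C[m&np.isfinite(C[...,2])]
        print(n,name,len(P),"med",np.median(P,0).round(4),"min",np.percentile(P,2,axis=0).round(4),"max",np.percentile(P,98,axis=0).round(4))
        return P
    H,S,V=[hsv[...,i].astype(int) for i in range(3)]
    reg=np.zeros(H.shape,bool)
    if n=="top": reg[130:280,130:460]=1
    else: reg[150:300,100:420]=1
    rep("yellow",reg&(H>22)&(H<32)&(S>150)&(V>120))
    rep("red",reg&((H<4)|(H>176))&(S>170)&(V>120))
    P=rep("blue",reg&(H>105)&(H<125)&(S>90)&(V>50))
    r=cv2.minAreaRect((P[P[:,2]>0.01][:,:2]*1000).astype(np.float32));print("board rect",r)
    rep("table",(S<30)&(V>120))
    s=(cv2.resize(p[150:270,120:460] if n=="top" else p[150:300,100:420],None,fx=2.3,fy=2.3,interpolation=cv2.INTER_CUBIC))
    cv2.imwrite(f"pics/{n}crop.png",s[:,:,::-1])
E
```

```text
top yellow 258 med [ 0.4666 -0.326   0.1545] min [ 0.4462 -0.3423  0.1506] max [ 0.4875 -0.3094  0.1581]
top red 423 med [0.602  0.014  0.1336] min [ 0.5676 -0.0223  0.1143] max [0.6342 0.0506 0.1511]
top blue 4645 med [0.5119 0.3045 0.0201] min [0.436  0.214  0.0158] max [0.5926 0.3984 0.0245]
board rect ((514.5725708007812, 306.9638977050781), (163.06637573242188, 193.8973388671875), 2.093688488006592)
top table 148505 med [ 5.180e-01  1.285e-01 -1.000e-04] min [ 0.0351 -0.6988 -0.0045] max [0.9567 0.7393 0.0044]
scene yellow 149 med [ 0.4697 -0.3264  0.1541] min [ 0.4479 -0.3426  0.1518] max [ 0.4905 -0.3096  0.1567]
scene red 169 med [0.6205 0.0133 0.1316] min [ 0.572  -0.0216  0.0945] max [0.7683 0.0488 0.1526]
scene blue 2976 med [0.5238 0.3048 0.0205] min [0.4394 0.214  0.0166] max [0.596  0.3978 0.0241]
board rect ((515.6588134765625, 306.73291015625), (166.16079711914062, 194.3197021484375), 2.0978598594665527)
scene table 133266 med [ 6.095e-01  5.000e-04 -1.000e-04] min [-0.3008 -0.7853 -0.0039] max [0.9647 0.7824 0.0036]
```

View pics/topcrop.png

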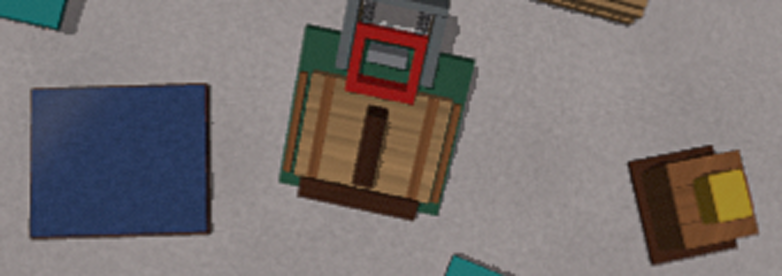

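View pics/scenecrop.png

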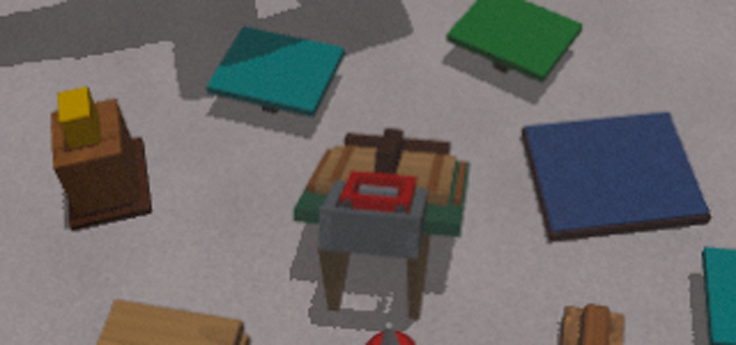

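```bash
python3 - <<'E'
from h import *
C=np.load("topC.npy")
# lid plane
m=C[200:235,262:308].reshape(-1,3)
m=m[np.isfinite(m[:,2])]
def plane(m,n=5):
    for _ in range(n):
        c=m.mean(0);u,s,vt=np.linalg.svd(m-c);nn=vt[2]*np.sign(vt[2][2]);r=(m-c)@nn
        m=m[np.abs(r)<max(0.003,1.0*r.std())]
    return c,nn,r.std(),len(m)
c,n,s,k=plane(m);print("lid plane",c,n,s,k,"tilt",np.degrees(np.arccos(n[2])),"yaw",np.degrees(np.arctan2(-n[1],-n[0])))
z=np.load("top0.npz");hsv=cv2.cvtColor(z["p"],cv2.COLOR_RGB2HSV)
Y=np.zeros(hsv.shape[:2],bool);Y[220:255,415:455]=1
Y&=(hsv[...,0]>22)&(hsv[...,0]<32)&(hsv[...,1]>150)&(hsv[...,2]>120)&(C[...,2]>0.148)
P=C[Y];print(len(P),cv2.minAreaRect((P[:,:2]*1000).astype(np.float32)),np.median(P[:,2]))
E
```

```text
lid plane [0.51490078 0.00519948 0.06872937] [-0.48617543  0.09296657  0.86890199] 0.0013424981449344522 889 tilt 29.66870678461286 yaw -10.825428739021524
258 ((467.60614013671875, -326.1728820800781), (42.821651458740234, 32.80400466918945), 11.392260551452637) 0.15453447568379647
```

Emit:
drive_tool --pt "20 10 60 0 0 -0.07 -1" --pt "308 204 60 0 0 -0.07 -1" --pt "308 204 60 0 0 -0.07 -1" --pt "308 204 60 0 0 -0.07 -1" --pt "308 204 60 0 0 -0.07 -1" --pt "308 204 60 0 0 -0.07 -1" --pt "308 204 60 0 0 -0.07 -1" --pt "308 204 60 0 0 -0.07 -1" --pt "308 204 60 0 0 -0.07 -1" --pt "308 204 60 0 0 -0.07 -1" --squeeze 60

```text
time: 1.4
eef_pos: [0.4544, -0.3267, 0.2743]
tcp_rot: [[0.98, 0.198, -0.0], [0.198, -0.98, -0.0], [-0.0, 0.0, -1.0]]
force: [0.1, 1.1, 0.2]
width: 1.002
```

```bash
cat > snap.py <<'E'
import sys
from bench import arm,optics
from h import *
def snap(tag,n="wrist"):
    o=arm.get_obs();p,d=optics.snapshot(n);C=cloud(d,optics.camera_params(n),o)
    np.savez(tag+".npz",p=p,d=d,C=C,R=o["tcp_rot"],t=o["eef_pos"]);cv2.imwrite(f"pics/{tag}.png",p[:,:,::-1])
    print(o["time"],o["eef_pos"].round(4),o["force"].round(2),o["width"]);return o,p,d,C
if __name__=="__main__": snap(sys.argv[1],*(sys.argv[2:3]))
E
python3 snap.py w1
```

```text
1.4 [ 0.4544 -0.3267  0.2743] [0.07 1.14 0.17] 1.001565442400162
```

View pics/w1.png

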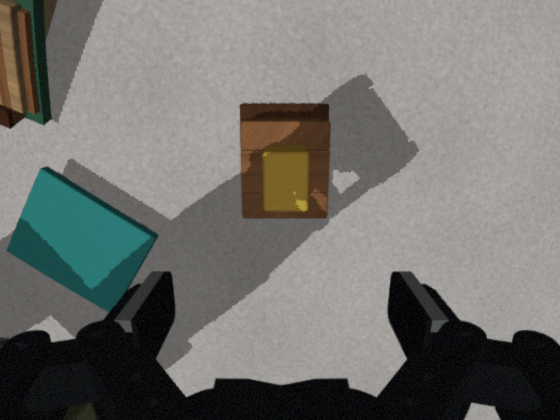

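```bash
python3 - <<'E'
from h import *
z=np.load("w1.npz");p,C=z["p"],z["C"];hsv=cv2.cvtColor(p,cv2.COLOR_RGB2HSV)
Y=np.zeros(hsv.shape[:2],bool);Y[130:225,245:325]=1
Y&=(hsv[...,0]>22)&(hsv[...,0]<34)&(hsv[...,1]>170)
ys,xs=np.where(Y);print(xs.min(),xs.max(),ys.min(),ys.max())
P=C[Y];P=P[np.isfinite(P[:,2])];print(np.percentile(P[:,2],[1,10,25,50,75,90,99]).round(4))
T=P[P[:,2]>np.median(P[:,2])-0.004]
r=cv2.minAreaRect((T[:,:2]*1000).astype(np.float32));print(r, len(T))
s=cv2.resize(p[90:230,220:350],None,fx=4,fy=4,interpolation=cv2.INTER_CUBIC);cv2.imwrite("pics/w1c.png",s[:,:,::-1])
E
```

```text
270 305 149 209
[0.1409 0.1439 0.1534 0.1552 0.1559 0.156  0.1563]
((471.23797607421875, -335.090087890625), (45.14457321166992, 10.739927291870117), 20.4407901763916) 12
```

View pics/w1c.png

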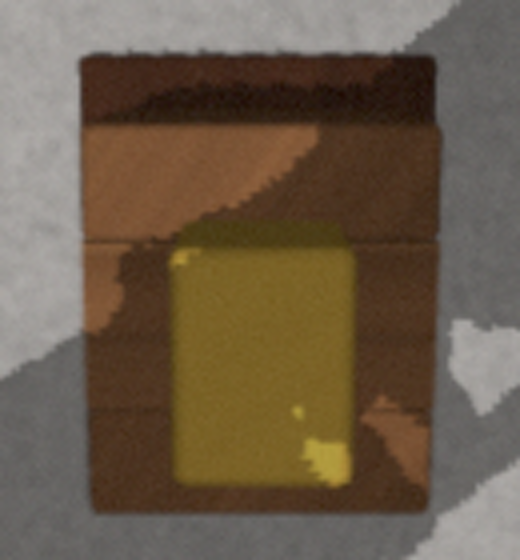

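```bash
cat >> h.py <<'E'
def ray_z(uv,cp,zz,obs=None,plane=None):
    uv=np.atleast_2d(uv).astype(float)
    n=cv2.undistortPoints(uv.reshape(-1,1,2),cp["camera_matrix"],np.array(cp["D"])).reshape(-1,2)
    if "xyz" in cp: T=np.eye(4);T[:3,:3]=cp["attitude"];T[:3,3]=cp["xyz"]
    else:
        W=np.eye(4);W[:3,:3]=obs["tcp_rot"];W[:3,3]=obs["eef_pos"];T=W@cp["T_tool_cam"]
    r=np.c_[n[:,0],-n[:,1],-np.ones(len(n))]@T[:3,:3].T
    if plane is None: c=np.array([0,0,zz]);nn=np.array([0,0,1.])
    else: c,nn=plane
    s=((c-T[:3,3])@nn)/(r@nn)
    return T[:3,3]+s[:,None]*r
E
python3 - <<'E'
from h import *
from bench import optics
z=np.load("w1.npz");p,C=z["p"],z["C"];o=dict(tcp_rot=z["R"],eef_pos=z["t"])
D=C[...,2]; print(np.nanmedian(D[160:205,268:304]), np.nanmedian(D[125:145,250:320]))
uv=np.array([[172,248],[355,248],[351,487],[175,487]])/4+[220-.375,90-.375]
X=ray_z(uv,optics.camera_params("wrist"),0.1555,o);print(X.round(4),X.mean(0))
for a,b in((3,0),(2,1),(0,1),(3,2)):
    d=X[b]-X[a];print(np.linalg.norm(d),np.degrees(np.arctan2(d[1],d[0])))
E
```

```text
0.15561796741240927 0.10555418761809476
[[ 0.489  -0.3066  0.1555]
 [ 0.4959 -0.3405  0.1555]
 [ 0.4498 -0.35    0.1555]
 [ 0.4429 -0.316   0.1555]] [ 0.46941124 -0.32828931  0.1555    ]
0.04705916269887193 11.43513083805255
0.04707702529019945 11.631425878702618
0.034596628273379344 -78.51255662283441
0.03475790199991683 -78.54178906015929
```

```bash
cat >> h.py <<'E'
def toolR(yaw,tilt,flip=False):
    y=np.radians(yaw);t=np.radians(tilt)
    x=np.array([np.cos(t)*np.cos(y),np.cos(t)*np.sin(y),np.sin(t)]);z=-np.array([-np.sin(t)*np.cos(y),-np.sin(t)*np.sin(y),np.cos(t)])
    if flip:x=-x
    return np.c_[x,np.cross(z,x),z]
def go(o,Rt,t):
    w=R.from_matrix(Rt@o["tcp_rot"].T).as_rotvec()
    print("shift mm",((np.array(t)-o["eef_pos"])*1000).round(1),"rot",w.round(4),np.degrees(np.linalg.norm(w)).round(1))
E
python3 - <<'E'
from h import *;from bench import arm
go(arm.get_obs(),toolR(-11,30),[.497,.014,.24])
E
```

```text
shift mm [ 42.6 340.6 -34.4] rot [ 0.0021 -0.5269 -0.3824] 37.3
```

Emit:
drive_tool --pt "43 341 -34 0.002 -0.527 -0.382 -1" --pt "43 341 -34 0.002 -0.527 -0.382 -1" --pt "43 341 -34 0.002 -0.527 -0.382 -1" --pt "43 341 -34 0.002 -0.527 -0.382 -1" --pt "43 341 -34 0.002 -0.527 -0.382 -1" --pt "43 341 -34 0.002 -0.527 -0.382 -1" --pt "43 341 -34 0.002 -0.527 -0.382 -1" --pt "43 341 -34 0.002 -0.527 -0.382 -1" --pt "43 341 -34 0.002 -0.527 -0.382 -1" --pt "43 341 -34 0.002 -0.527 -0.382 -1"

```text
time: 2.7
eef_pos: [0.4981, 0.0141, 0.2404]
tcp_rot: [[0.85, -0.191, 0.491], [-0.165, -0.982, -0.096], [0.5, 0.001, -0.866]]
force: [-0.4, 0.9, 0.3]
width: 0.998
```

```bash
python3 snap.py r1; python3 -c "
import cv2;i=cv2.imread('pics/r1.png');cv2.imwrite('pics/r1b.png',cv2.resize(i[0:300,100:500],None,fx=2,fy=2,interpolation=cv2.INTER_CUBIC))"
```

```text
2.7 [0.4981 0.0141 0.2404] [-0.36  0.95  0.33] 0.9983898012290015
```

View pics/r1b.png

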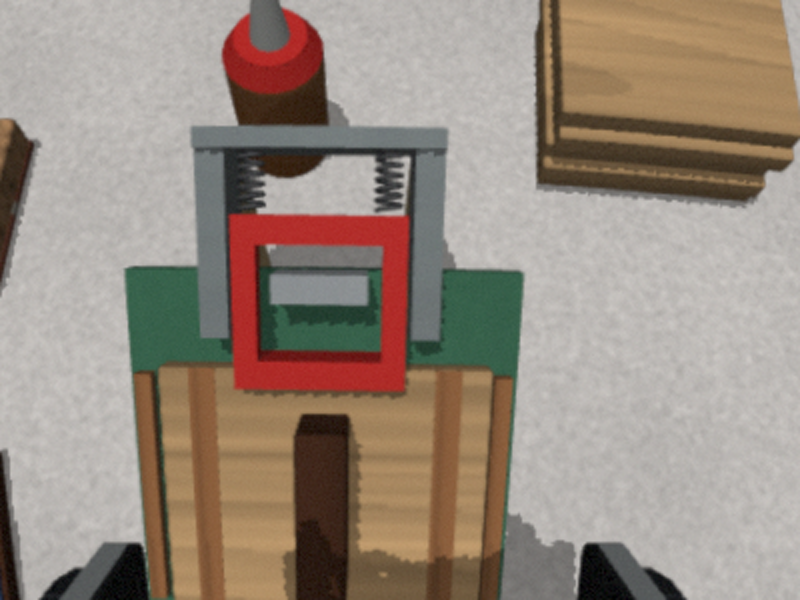

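```bash
python3 - <<'E'
from h import *
from bench import optics
z=np.load("r1.npz");p,C=z["p"],z["C"];o=dict(tcp_rot=z["R"],eef_pos=z["t"]);cp=optics.camera_params("wrist")
s=cv2.resize(p[95:215,190:330],None,fx=5.7,fy=5.0,interpolation=cv2.INTER_CUBIC);
s=cv2.resize(p[95:205,195:325],None,fx=6,fy=5.4,interpolation=cv2.INTER_CUBIC)
cv2.imwrite("pics/r1c.png",s[:,:,::-1])
hsv=cv2.cvtColor(p,cv2.COLOR_RGB2HSV).astype(int)
red=((hsv[...,0]<5)|(hsv[...,0]>175))&(hsv[...,1]>150)&(hsv[...,2]>150);red[:100]=0
def plane(m,n=8):
    for _ in range(n):
        c=m.mean(0);u,s,vt=np.linalg.svd(m-c,full_matrices=False);nn=vt[2]*np.sign(vt[2][2]);r=(m-c)@nn
        m=m[np.abs(r)<max(0.0015,1.5*r.std())]
    return c,nn,r.std(),len(m)
def rep(name,m):
    m=m[np.isfinite(m[:,2])];c,n,s,k=plane(m)
    print(name,c.round(4),n.round(4),"std",round(s,5),k,"tilt",np.degrees(np.arccos(n[2])).round(2),"yaw",np.degrees(np.arctan2(-n[1],-n[0])).round(2))
    return c,n
pr=rep("red",C[red])
pp=rep("post",C[138:150,238:281].reshape(-1,3))
pl=rep("lid",C[195:290,185:240].reshape(-1,3))
ph=rep("handle",C[222:290,250:270].reshape(-1,3))
pb=rep("bed",C[140:180,165:195].reshape(-1,3))
n=np.array([-.5*np.cos(np.radians(-11)),-.5*np.sin(np.radians(-11)),np.cos(np.pi/6)])
for nm,a in(("red",pr),("post",pp),("lid",pl),("hand",ph)): print(nm,"above bed",(a[0]-pb[0])@n)
E
```

```text
red [0.6029 0.0118 0.1342] [-0.4887  0.1018  0.8665] std 0.00063 3573 tilt 29.95 yaw -11.76
post [0.6077 0.0106 0.137 ] [-0.4891  0.1024  0.8662] std 0.00065 495 tilt 29.98 yaw -11.83
lid [0.5454 0.0694 0.0777] [-0.4929  0.1004  0.8643] std 0.00065 5009 tilt 30.2 yaw -11.51
handle [0.521  0.0273 0.1092] [-0.4915  0.1028  0.8648] std 0.0006 1321 tilt 30.14 yaw -11.82
bed [0.6222 0.0841 0.1019] [-0.4904  0.1059  0.865 ] std 0.00066 1138 tilt 30.11 yaw -12.19
red above bed 0.030601389499196496
post above bed 0.030543142148108993
lid above bed 0.015322072815376536
hand above bed 0.05054414622684707
```

View pics/r1c.png

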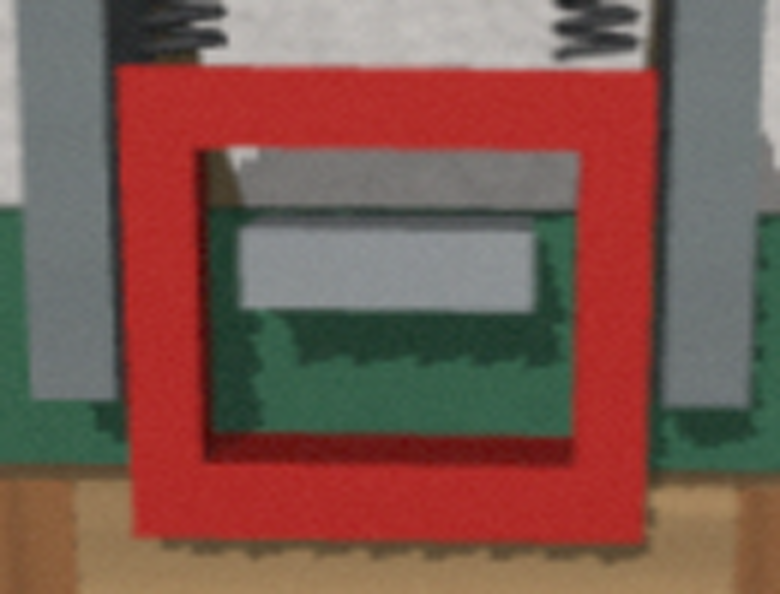

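```bash
python3 - <<'E'
from h import *
from bench import optics
z=np.load("r1.npz");o=dict(tcp_rot=z["R"],eef_pos=z["t"]);cp=optics.camera_params("wrist")
def F(u,v): return [195+(u+.5)/6-.5,95+(v+.5)/5.4-.5]
yaw=-11.75
S=toolR(yaw,30); X=S[:,0];N=-S[:,2];Y=np.cross(N,X)
pl=(np.array([.6029,.0118,.1342]),N)
pts=dict(postUL=(240,227),postUR=(534,229),postDL=(241,309),postDR=(534,311),tailL=(205,148),tailR=(581,151),noseInL=(207,434),noseInR=(574,437),noseOutL=(136,538),noseOutR=(645,541),tailOutL=(118,65),tailOutR=(657,70))
W={k:ray_z(F(*v),cp,0,o,pl)[0] for k,v in pts.items()}
pc=(W["postUL"]+W["postUR"])/2
for k,w in W.items(): print(k,w.round(4),((w-pc)@np.c_[X,Y,N]*1000).round(1))
for a,b in(("postUR","postUL"),("postDR","postDL"),("tailR","tailL"),("noseOutR","noseOutL"),("tailOutR","tailOutL")):
    d=W[b]-W[a];print(a,np.linalg.norm(d)*1000,"yaw",np.degrees(np.arctan2(d[1],d[0]))-90)
print("post_top",pc)
print("seat",pc+X*.016+N*.025)
# handle edges & lid
p=z["p"];s=cv2.resize(p[160:300,160:360],None,fx=4,fy=4,interpolation=cv2.INTER_CUBIC);cv2.imwrite("pics/r1d.png",s[:,:,::-1])
E
```

```text
postUL [0.6163 0.0292 0.1398] [-0.1 20.  -0. ]
postUR [ 0.6083 -0.0099  0.1398] [  0.1 -20.   -0. ]
postDL [0.6059 0.0314 0.1336] [-12.4  20.   -0. ]
postDR [ 0.5978 -0.0079  0.1336] [-12.3 -20.1  -0. ]
tailL [0.6272 0.0315 0.1456] [11.6 24.5 -0. ]
tailR [ 0.6169 -0.018   0.1456] [ 11.7 -26.1  -0. ]
noseInL [0.5905 0.0399 0.1239] [-31.8  25.2  -0. ]
noseInR [ 0.5802 -0.0102  0.124 ] [-31.7 -26.   -0. ]
noseOutL [0.5785 0.0531 0.1155] [-48.5  35.7  -0. ]
noseOutR [ 0.5642 -0.0175  0.1158] [-48.  -36.3  -0. ]
tailOutL [0.6398 0.0406 0.1517] [23.7 35.9 -0. ]
tailOutR [ 0.6251 -0.0298  0.1516] [ 23.6 -36.   -0. ]
postUR 39.902985419841 yaw -11.598245476217045
postDR 40.16474253790282 yaw -11.565466821018774
tailR 50.577132757844026 yaw -11.688034180870162
noseOutR 71.98246960015499 yaw -11.418043035539739
tailOutR 71.90997173669768 yaw -11.798673859168389
post_top [0.61233681 0.00961162 0.13979147]
seat [0.6136648  0.0093354  0.16944211]
```

View pics/r1d.png

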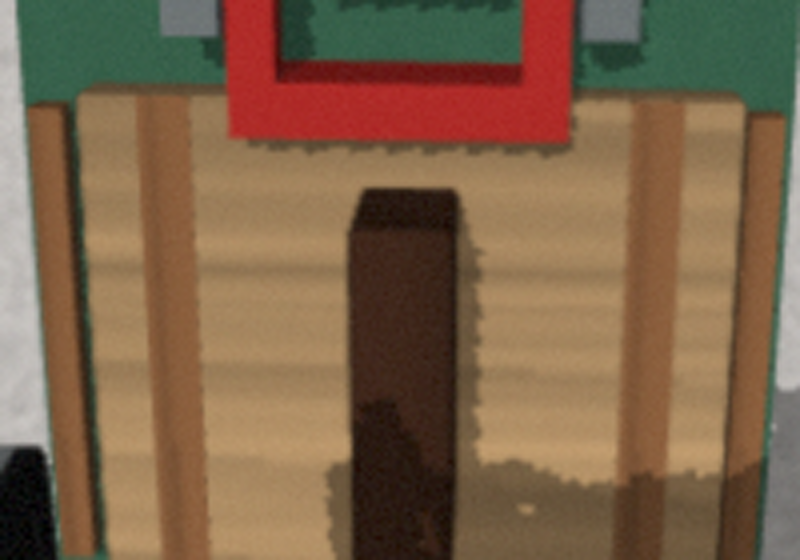

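```bash
python3 - <<'E'
from h import *
from bench import optics
z=np.load("r1.npz");o=dict(tcp_rot=z["R"],eef_pos=z["t"]);cp=optics.camera_params("wrist")
S=toolR(-11.65,30); X=S[:,0];N=-S[:,2];Y=np.cross(N,X)
pc=np.array([.61234,.00961,.13979])
F=lambda u,v:[160+(u+.5)/4-.5,160+(v+.5)/4-.5]
pl=(pc+N*.020,N)
for uv in[(349,232),(457,232),(352,400),(456,400),(354,555),(453,555)]:
    w=ray_z(F(*uv),cp,0,o,pl)[0];print(uv,w.round(4),((w-pc)@np.c_[X,Y,N]*1000).round(1))
pl=(pc-N*.015,N)
for uv in[(80,92),(743,97),(90,200),(738,200),(105,540),(720,540)]:
    w=ray_z(F(*uv),cp,0,o,pl)[0];print("lid",uv,w.round(4),((w-pc)@np.c_[X,Y,N]*1000).round(1))
E
```

```text
(349, 232) [0.5511 0.0313 0.1258] [-62.7   8.9  20. ]
(457, 232) [0.547  0.0099 0.1259] [-62.4 -12.9  20. ]
(352, 400) [0.52   0.0377 0.1074] [-99.4   8.8  20. ]
(456, 400) [0.5159 0.0163 0.1076] [-99.1 -12.9  20. ]
(354, 555) [0.489  0.0443 0.0891] [-136.    9.   20.]
(453, 555) [0.485  0.0232 0.0893] [-135.6  -12.4   20. ]
lid (80, 92) [0.5987 0.0857 0.1059] [-41.9  71.8 -15. ]
lid (743, 97) [ 0.5695 -0.0582  0.1061] [-41.3 -75.1 -15. ]
lid (90, 200) [0.5774 0.0894 0.0934] [-66.8  71.1 -15. ]
lid (738, 200) [ 0.5494 -0.0543  0.0943] [-65.  -75.3 -15. ]
lid (105, 540) [0.5046 0.1069 0.0502] [-153.2   73.5  -15. ]
lid (720, 540) [ 0.4764 -0.0403  0.0514] [-150.7  -76.3  -15. ]
```

```bash
python3 - <<'E'
from h import *;from bench import arm
go(arm.get_obs(),toolR(11.5,0),[.4694,-.3283,.24])
E
```

```text
shift mm [ -28.7 -342.6   -0.4] rot [-0.0017  0.5272  0.3832] 37.3
```

Emit:
drive_tool --pt "-29 -343 0 -0.002 0.527 0.383 -1" --pt "-29 -343 0 -0.002 0.527 0.383 -1" --pt "-29 -343 0 -0.002 0.527 0.383 -1" --pt "-29 -343 0 -0.002 0.527 0.383 -1" --pt "-29 -343 0 -0.002 0.527 0.383 -1" --pt "-29 -343 0 -0.002 0.527 0.383 -1" --pt "-29 -343 0 -0.002 0.527 0.383 -1" --pt "-29 -343 0 -0.002 0.527 0.383 -1" --pt "-29 -343 -40 -0.002 0.527 0.383 -1" --pt "-29 -343 -40 -0.002 0.527 0.383 -1"

```text
time: 4.0
eef_pos: [0.4686, -0.3262, 0.1984]
tcp_rot: [[0.979, 0.202, -0.004], [0.202, -0.979, 0.003], [-0.003, -0.004, -1.0]]
force: [-0.3, 1.1, 0.9]
width: 0.998
```

```bash
python3 - <<'E'
from h import *;from bench import arm
o=arm.get_obs();go(o,toolR(11.5,0),[.4694,-.3283,.1340])
E
```

```text
shift mm [  0.8  -2.1 -64.4] rot [-0.0032 -0.0035 -0.0024] 0.3
```

Emit:
drive_tool --pt "0 0 -33 0 0 0 -1" --pt "0 0 -66 0 0 0 -1" --pt "0 0 -66 0 0 0 -1" --pt "0 0 -66 0 0 0 -1" --pt "0 0 -66 0 0 0 0" --pt "0 0 -66 0 0 0 0.7" --pt "0 0 -66 0 0 0 0.7" --pt "0 0 -66 0 0 0 0.7" --pt "0 0 -66 0 0 0 0.7" --pt "0 0 -66 0 0 0 0.7" --squeeze 60

```text
time: 5.25
eef_pos: [0.4693, -0.328, 0.1352]
tcp_rot: [[0.98, 0.2, 0.001], [0.2, -0.98, -0.0], [0.001, 0.0, -1.0]]
force: [-1.2, 3.3, 7.6]
width: 0.384
```

```bash
python3 snap.py g1
```

```text
5.25 [ 0.4693 -0.328   0.1352] [-1.22  3.33  7.6 ] 0.38418153311502523
```

View pics/g1.png

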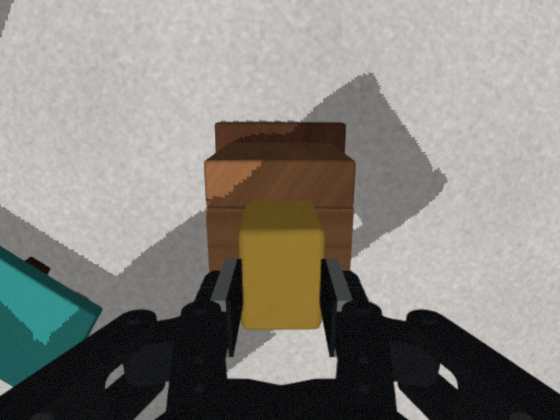

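Emit:
drive_tool --pt "0 0 5 0 0 0 1" --pt "0 0 15 0 0 0 1" --pt "0 0 35 0 0 0 1" --pt "0 0 55 0 0 0 1" --pt "0 0 75 0 0 0 1" --pt "0 0 95 0 0 0 1" --pt "0 0 120 0 0 0 1" --pt "0 0 150 0 0 0 1" --pt "0 0 170 0 0 0 1" --pt "0 0 170 0 0 0 1"

```text
time: 6.55
eef_pos: [0.4694, -0.3282, 0.306]
tcp_rot: [[0.98, 0.2, 0.002], [0.2, -0.98, -0.002], [0.002, 0.002, -1.0]]
force: [0.6, 0.1, -2.5]
width: 0.383
```

```bash
python3 snap.py g2; python3 snap.py g2s scene;python3 snap.py g2t top; python3 -c "
import cv2;i=cv2.imread('pics/g2s.png');cv2.imwrite('pics/g2sc.png',cv2.resize(i[50:260,60:260],None,fx=2.8,fy=2.8,interpolation=cv2.INTER_CUBIC))"
```

```text
6.55 [ 0.4694 -0.3282  0.306 ] [ 0.55  0.11 -2.48] 0.38259625099407196
6.6 [ 0.4691 -0.3279  0.3044] [ 0.15  0.29 -1.54] 0.3836450768866976
6.65 [ 0.4689 -0.3278  0.3036] [-0.3  -0.32 -1.02] 0.3824311472964108
```

View pics/g2.png

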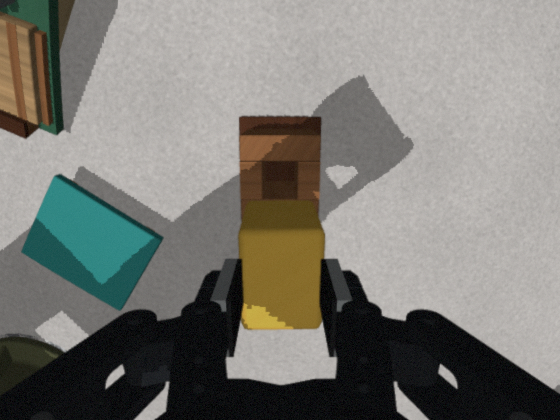

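View pics/g2sc.png

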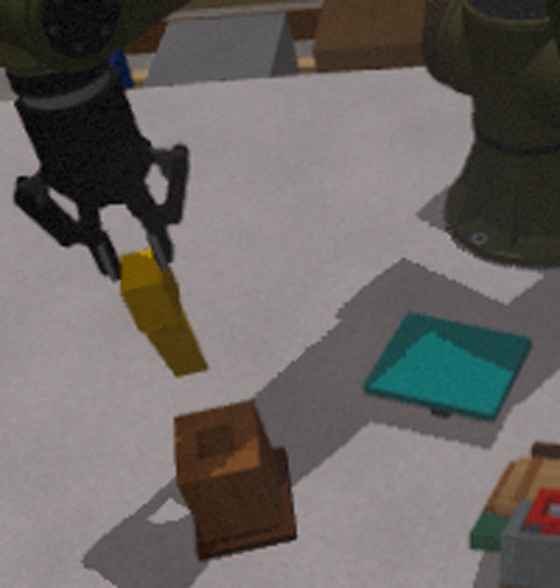

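```bash
python3 - <<'E'
from h import *
from bench import optics
cp=optics.camera_params("scene");z=np.load("g2s.npz");p=z["p"];R0=z["R"];t=z["t"]
s=cv2.resize(p[115:200,85:155],None,fx=7,fy=7,interpolation=cv2.INTER_CUBIC)[:,:,::-1]
outs=[]
for sg,col in((1,(255,0,0)),(-1,(255,0,255))):
    im=s.copy();x=sg*R0[:,0];y=-sg*R0[:,1];zz=-R0[:,2]
    g=t+0.003*R0[:,2]; g=t+R0[:,2]*(0.1352-0.1305)
    def Q(a,b,c): return g+x*a+y*b+zz*(c-.025)
    L=[]
    for b in(-.015,.015):
        poly=[(-.016,0),(-.016,-.089),(-.012,-.089),(.016,-.014),(.016,0),(-.016,0)]
        L.append(np.array([Q(a,b,c) for a,c in poly]))
    for k in range(5): L.append(np.array([L[0][k],L[1][k]]))
    for b in(-.018,.018): L.append(np.array([Q(a,b,c) for a,c in[(-.024,0),(.024,0),(.024,.05),(-.024,.05),(-.024,0)]]))
    for l in L:
        uv=(project(l,cp)-[85,115]+.5)*7-.5
        cv2.polylines(im,[uv.round().astype(int).reshape(-1,1,2)],False,col,1)
    outs.append(im)
cv2.imwrite("pics/hyp.png",np.hstack([s]+outs)[:,:,:][:595,:1470] if 0 else cv2.resize(np.hstack([s[:, :360]]+[q[:,:360] for q in outs]),(800,440)))
E
```

```text
(no output)
```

View pics/hyp.png

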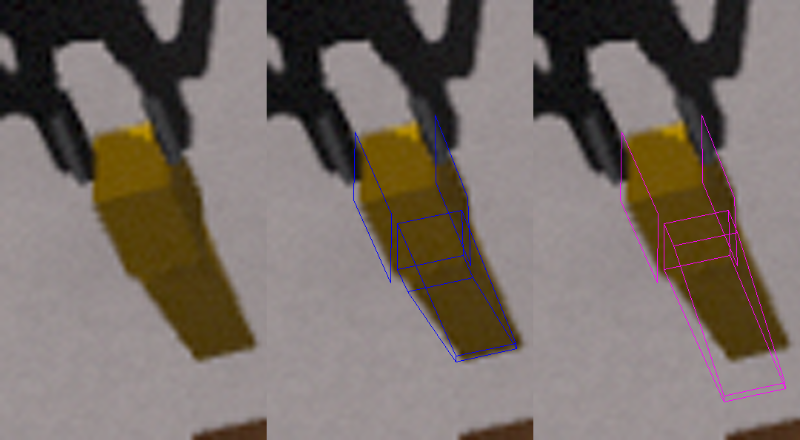

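```bash
python3 - <<'E'
from h import *
z=np.load("g2s.npz");p,C=z["p"],z["C"];R0=z["R"];t=z["t"]
h=cv2.cvtColor(p,cv2.COLOR_RGB2HSV)
m=np.zeros(h.shape[:2],bool);m[115:200,85:155]=1
m&=(h[...,0]>21)&(h[...,0]<33)&(h[...,1]>150)
q=(C[m]-(t+R0[:,2]*.0047))@np.c_[R0[:,0],-R0[:,1],-R0[:,2]]*1000
q=q[np.isfinite(q[:,0])]
for a in range(-125,40,10):
    k=(q[:,2]>a)&(q[:,2]<a+10)
    if k.sum()>3: print(a,k.sum(),np.percentile(q[k,0],[5,50,95]).round(1),np.percentile(q[k,1],[2,98]).round(1))
E
```

```text
-95 6 [-5.9 -3.5 -2.5] [-7.9 16.4]
-85 4 [-3.  -1.   1.2] [-0.7 16.3]
-75 5 [2.2 3.4 5.8] [-7.3 16.4]
-65 6 [5.4 8.2 9. ] [-9.5  9.3]
-55 7 [ 9.3  9.9 11.3] [-9.2 18.2]
-45 9 [ 8.8 13.7 16.2] [-11.8  15.8]
-35 5 [14.1 15.5 17.3] [-11.5  13.3]
-25 17 [-7.2 22.5 24.3] [-10.6  19. ]
-15 28 [22.3 23.6 25. ] [-13.   16.6]
-5 21 [18.5 23.4 26.8] [-11.4  18.1]
5 25 [22.4 24.1 25.4] [-13.   17.8]
15 119 [-17.5  10.4  24.3] [-15.1  17.1]
25 46 [-14.    5.   22.6] [-12.4  15.7]
```

```bash
cat >> h.py <<'E'
YAW=-11.65
S=toolR(YAW,30); SX=S[:,0];SN=-S[:,2];SY=np.cross(SN,SX)
PT=np.array([.61234,.00961,.13979]); SEAT=PT+SX*.016+SN*.025
def tcp_w(dx,dy,lift): # wedge offsets mm from home
    return SEAT+SN*.0047+(SX*dx+SY*dy+SN*lift)/1000
E
python3 - <<'E'
from h import *;from bench import arm
o=arm.get_obs();go(o,S,tcp_w(4,0,150));go(o,S,tcp_w(4,0,118)); print(SX,SY,SN)
E
```

```text
shift mm [ 72.4 352.    2.2] rot [-0.0019 -0.5281 -0.396 ] 37.8
shift mm [ 88.1 348.8 -25.5] rot [-0.0019 -0.5281 -0.396 ] 37.8
[ 0.84818476 -0.17487884  0.5       ] [0.20193269 0.9793994  0.        ] [-0.4896997   0.10096634  0.8660254 ]
```

Emit:
drive_tool --pt "10 50 30 0 -0.1 -0.08 1" --pt "72 352 20 -0.002 -0.528 -0.396 1" --pt "72 352 20 -0.002 -0.528 -0.396 1" --pt "72 352 20 -0.002 -0.528 -0.396 1" --pt "72 352 20 -0.002 -0.528 -0.396 1" --pt "72 352 20 -0.002 -0.528 -0.396 1" --pt "72 352 10 -0.002 -0.528 -0.396 1" --pt "72 352 2 -0.002 -0.528 -0.396 1" --pt "72 352 2 -0.002 -0.528 -0.396 1" --pt "72 352 2 -0.002 -0.528 -0.396 1"

```text
time: 7.95
eef_pos: [0.5411, 0.0229, 0.3065]
tcp_rot: [[0.847, -0.204, 0.49], [-0.176, -0.979, -0.103], [0.501, 0.001, -0.865]]
force: [0.5, 0.4, -1.9]
width: 0.38
```

```bash
python3 snap.py i1; python3 - <<'E'
from h import *;from bench import arm
o=arm.get_obs();go(o,S,tcp_w(4,0,150))
d=(o["eef_pos"]-tcp_w(0,0,0))@np.c_[SX,SY,SN]*1000;print(d)
E
```

```text
7.95 [0.5411 0.0229 0.3065] [ 0.48  0.35 -1.92] 0.38015274381921227
shift mm [ 0.1  1.2 -1.2] rot [0.0014 0.0011 0.0022] 0.2
[  4.6965689   -1.18075205 150.98664691]
```

View pics/i1.png

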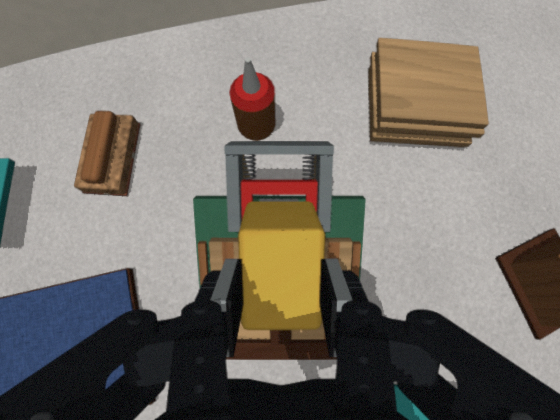

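Emit:
drive_tool --pt "7 0 -12 0 0 0 1" --pt "13 -2 -24 0 0 0 1" --pt "20 -4 -36 0 0 0 1" --pt "27 -5 -48 0 0 0 1" --pt "27 -5 -48 0 0 0 1" --pt "27 -5 -48 0 0 0 1" --pt "27 -5 -48 0 0 0 1" --pt "27 -5 -48 0 0 0 1" --pt "27 -5 -48 0 0 0 1" --pt "27 -5 -48 0 0 0 1"

```text
time: 9.25
eef_pos: [0.5681, 0.0191, 0.2584]
tcp_rot: [[0.848, -0.202, 0.49], [-0.175, -0.979, -0.102], [0.501, 0.001, -0.866]]
force: [0.6, 0.1, -0.4]
width: 0.381
```

```bash
python3 snap.py i2;python3 snap.py i2s scene; python3 - <<'E'
from h import *;from bench import arm
o=arm.get_obs();go(o,S,tcp_w(4,0,95))
d=(o["eef_pos"]-tcp_w(0,0,0))@np.c_[SX,SY,SN]*1000;print(d)
p=cv2.imread('pics/i2s.png');cv2.imwrite('pics/i2sc.png',cv2.resize(p[130:310,190:330],None,fx=4,fy=3.3,interpolation=cv2.INTER_CUBIC))
E
```

```text
9.25 [0.5681 0.0191 0.2584] [ 0.64  0.06 -0.41] 0.3809005754443972
9.3 [0.5681 0.019  0.2583] [ 0.07  0.04 -1.1 ] 0.38136725493002
shift mm [ 0.1 -0.4 -0.5] rot [0.0014 0.0007 0.0005] 0.1
[ 4.10581581  0.3257148  95.5593519 ]
```

View pics/i2sc.png

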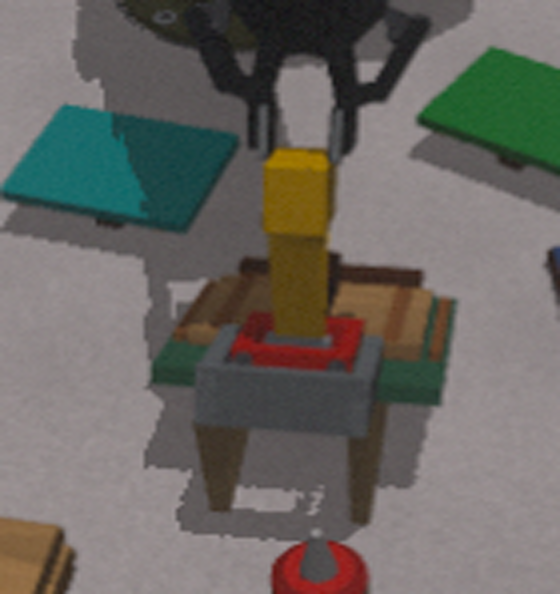

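View pics/i2.png

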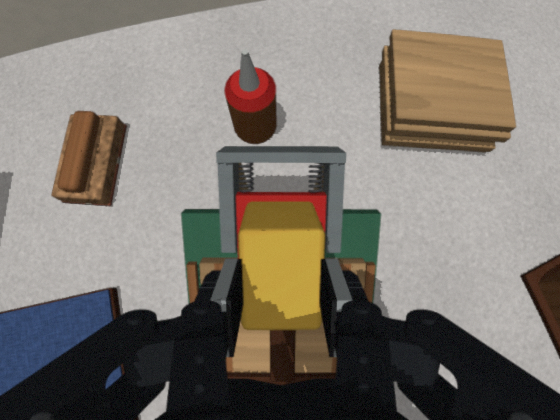

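```bash
python3 - <<'E'
from h import *
from bench import optics
cp=optics.camera_params("scene");z=np.load("i2s.npz");p=z["p"];t=z["t"]
d=(t-tcp_w(0,0,0))@np.c_[SX,SY,SN]
s=cv2.resize(p[195:255,225:305],None,fx=9,fy=9,interpolation=cv2.INTER_CUBIC)[:,:,::-1].copy();raw=s.copy()
g=SEAT+np.c_[SX,SY,SN]@d
W=lambda a,b,c:g+SX*a+SY*b+SN*(c-.025)
L=[[W(-.016,b,-.089),W(-.012,b,-.089),W(.016,b,-.014),W(.016,b,0)] for b in(-.015,.015)]
L.append([L[0][1],L[1][1]])
P=lambda a,b,c:PT+SX*a+SY*b+SN*c
rect=lambda x0,x1,y:[P(x0,-y,0),P(x1,-y,0),P(x1,y,0),P(x0,y,0),P(x0,-y,0)]
L2=[rect(-.012,0,.02),rect(-.032,.012,.026),rect(-.048,.024,.036)]
for l,c in[(q,(255,0,0)) for q in L]+[(q,(0,255,0)) for q in L2]:
    uv=(project(np.array(l),cp)-[225,195]+.5)*9-.5
    cv2.polylines(s,[uv.round().astype(int).reshape(-1,1,2)],False,c,1)
cv2.imwrite("pics/i2o.png",s)
E
```

```text
(no output)
```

View pics/i2o.png

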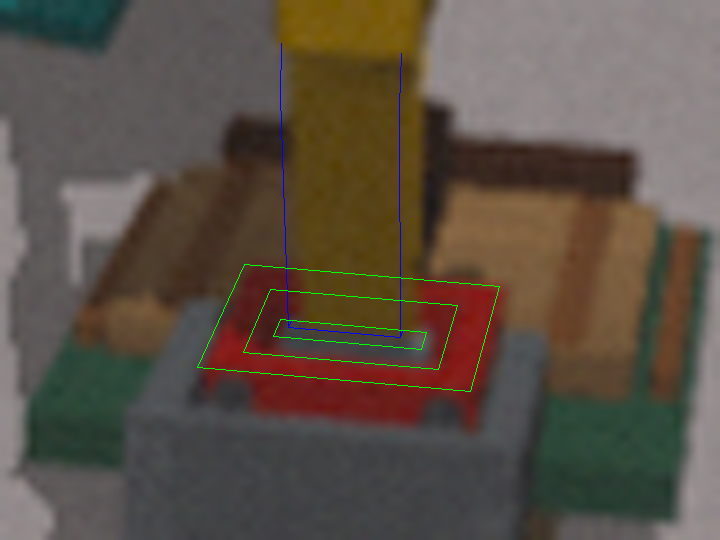

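Emit:
drive_tool --pt "1.5 -0.5 -3 0 0 0 1" --pt "3 -1 -6 0 0 0 1" --pt "4 -1.2 -9 0 0 0 1" --pt "5.5 -1.5 -11.5 0 0 0 1" --pt "6.5 -1.7 -13.5 0 0 0 1" --pt "6.5 -1.7 -13.5 0 0 0 1" --pt "6.5 -1.7 -13.5 0 0 0 1" --pt "6.5 -1.7 -13.5 0 0 0 1" --pt "6.5 -1.7 -13.5 0 0 0 1" --pt "6.5 -1.7 -13.5 0 0 0 1"

```text
time: 10.6
eef_pos: [0.5746, 0.0174, 0.2448]
tcp_rot: [[0.848, -0.202, 0.49], [-0.175, -0.979, -0.102], [0.501, 0.001, -0.866]]
force: [-1.1, -0.1, -1.2]
width: 0.376
```

```bash
cat > st.py <<'E'
from h import *;from bench import arm
o=arm.get_obs()
B=np.c_[SX,SY,SN]
print(o["time"],"wedge offs",((o["eef_pos"]-tcp_w(0,0,0))@B*1000).round(2),"F slope",(o["force"]@B).round(2),"w",o["width"])
E
python3 st.py
```

```text
10.6 wedge offs [ 3.180e+00 -2.000e-02  8.052e+01] F slope [-1.58 -0.3  -0.53] w 0.3759106626518048
```

Emit:
drive_tool --pt "-0.5 0.1 -1 0 0 0 1" --pt "0 0 -3 0 0 0 1" --pt "1 -0.2 -6 0 0 0 1" --pt "2.5 -0.5 -9 0 0 0 1" --pt "4 -0.8 -12 0 0 0 1" --pt "5.5 -1.1 -15 0 0 0 1" --pt "6.5 -1.3 -17 0 0 0 1" --pt "7.5 -1.5 -18.7 0 0 0 1" --pt "7.5 -1.5 -18.7 0 0 0 1" --pt "7.5 -1.5 -18.7 0 0 0 1"

```text
time: 11.85
eef_pos: [0.5824, 0.0159, 0.2267]
tcp_rot: [[0.847, -0.202, 0.491], [-0.175, -0.979, -0.102], [0.502, 0.001, -0.865]]
force: [-4.3, 1.6, 4.9]
width: 0.379
```

```bash
python3 st.py; python3 snap.py i3s scene; python3 -c "
import cv2;p=cv2.imread('pics/i3s.png');cv2.imwrite('pics/i3sc.png',cv2.resize(p[180:270,215:315],None,fx=6,fy=6,interpolation=cv2.INTER_CUBIC))"
```

```text
11.85 wedge offs [ 0.95  0.12 60.87] F slope [-1.51  0.7   6.54] w 0.3792582251450262
11.85 [0.5824 0.0159 0.2267] [-4.34  1.61  4.91] 0.3792582251450262
```

View pics/i3sc.png

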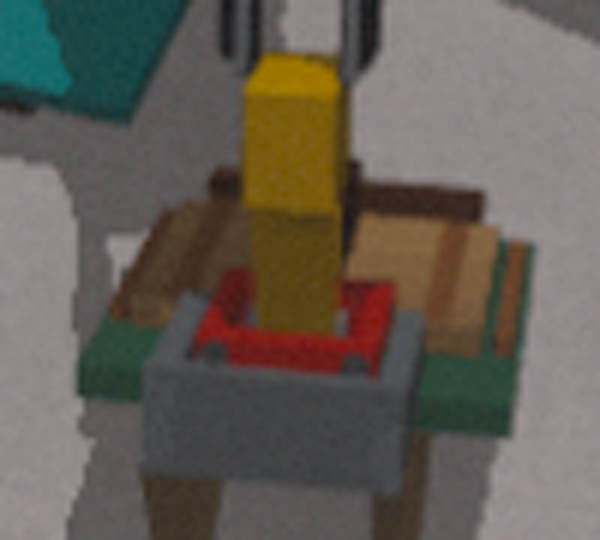

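Emit:
drive_tool --pt "2.5 -0.5 -5 0 0 0 1" --pt "5 -1 -9 0 0 0 1" --pt "7.5 -1.5 -13.5 0 0 0 1" --pt "10 -2 -18 0 0 0 1" --pt "12.5 -2.5 -22.5 0 0 0 1" --pt "15 -3 -27 0 0 0 1" --pt "17.5 -3.5 -31.5 0 0 0 1" --pt "20 -4 -36 0 0 0 1" --pt "21.7 -4.4 -39.2 0 0 0 1" --pt "21.7 -4.4 -39.2 0 0 0 1"

```text
time: 13.15
eef_pos: [0.6036, 0.0115, 0.1866]
tcp_rot: [[0.848, -0.202, 0.49], [-0.175, -0.979, -0.102], [0.5, 0.001, -0.866]]
force: [-4.7, 1.1, 2.3]
width: 0.379
```

```bash
python3 st.py
```

```text
13.15 wedge offs [-0.34  0.14 15.27] F slope [-3.    0.14  4.36] w 0.3790336735114939
```

Emit:
drive_tool --pt "1.5 -0.3 -2.5 0 0 0 1" --pt "3 -0.6 -5 0 0 0 1" --pt "4 -0.8 -7 0 0 0 1" --pt "5 -1 -9 0 0 0 1" --pt "6 -1.2 -10.5 0 0 0 1" --pt "6.8 -1.4 -12 0 0 0 1" --pt "7.4 -1.5 -13 0 0 0 1" --pt "7.4 -1.5 -13 0 0 0 1" --pt "7.4 -1.5 -13 0 0 0 1" --pt "7.4 -1.5 -13 0 0 0 1"

```text
time: 14.4
eef_pos: [0.611, 0.0101, 0.174]
tcp_rot: [[0.848, -0.202, 0.49], [-0.175, -0.979, -0.102], [0.5, 0.001, -0.866]]
force: [-9.1, 2.0, 5.4]
width: 0.383
```

```bash
python3 st.py;python3 snap.py i4s scene; python3 -c "
import cv2;p=cv2.imread('pics/i4s.png');cv2.imwrite('pics/i4sc.png',cv2.resize(p[180:270,215:315],None,fx=6,fy=6,interpolation=cv2.INTER_CUBIC))"
```

```text
14.4 wedge offs [-0.18  0.21  0.61] F slope [-5.32  0.12  9.32] w 0.3830626708779323
14.4 [0.611  0.0101 0.174 ] [-9.05  1.99  5.42] 0.3830626708779323
```

View pics/i4sc.png

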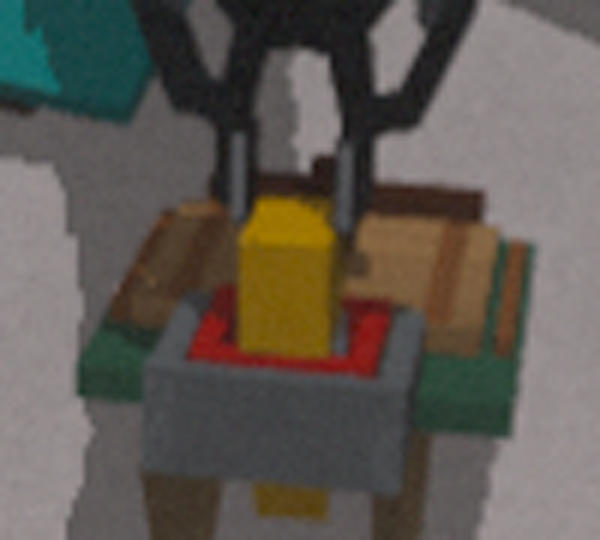

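Emit:
drive_tool --pt "0.3 -0.1 -0.5 0 0 0 1" --pt "0.6 -0.1 -1 0 0 0 1" --pt "1 -0.2 -1.7 0 0 0 1" --pt "1 -0.2 -1.7 0 0 0 1" --pt "1 -0.2 -1.7 0 0 0 1" --pt "1 -0.2 -1.7 0 0 0 1" --pt "1 -0.2 -1.7 0 0 0 1" --pt "1 -0.2 -1.7 0 0 0 1" --pt "1 -0.2 -1.7 0 0 0 1" --pt "1 -0.2 -1.7 0 0 0 1"

```text
time: 15.7
eef_pos: [0.6121, 0.0102, 0.174]
tcp_rot: [[0.847, -0.202, 0.491], [-0.174, -0.979, -0.102], [0.502, 0.001, -0.865]]
force: [-23.5, 5.2, 21.9]
width: 0.381
```

```bash
python3 st.py
```

```text
15.7 wedge offs [0.78 0.51 0.07] F slope [-9.86  0.32 31.04] w 0.3806964847683535
```

Emit:
drive_tool --pt "-0.6 0.1 1 0 0 0 1" --pt "-0.6 0.1 1 0 0 0 0.3" --pt "-0.6 0.1 1 0 0 0 -0.5" --pt "-0.6 0.1 1 0 0 0 -1" --pt "-0.6 0.1 1 0 0 0 -1" --pt "-0.6 0.1 1 0 0 0 -1" --pt "-10 2 18 0 0 0 -1" --pt "-25 5 43 0 0 0 -1" --pt "-40 8 70 0 0 0 -1" --pt "-40 8 70 0 0 0 -1"

```text
time: 16.95
eef_pos: [0.5725, 0.0179, 0.2444]
tcp_rot: [[0.846, -0.202, 0.494], [-0.174, -0.979, -0.102], [0.504, 0.0, -0.864]]
force: [0.4, -0.3, -0.1]
width: 1.0
```

```bash
python3 st.py;python3 snap.py k1; python3 - <<'E'
from h import *
from bench import optics
z=np.load("k1.npz");p,C=z["p"],z["C"];q=(C-PT)@np.c_[SX,SY,SN]*1000
h=cv2.cvtColor(p,cv2.COLOR_RGB2HSV)
red=((h[...,0]<5)|(h[...,0]>175))&(h[...,1]>150)&(h[...,2]>120)&(abs(q[...,2])<4)
print("red top x range",np.percentile(q[red][:,0],[0.5,1,50,99,99.5]).round(1),red.sum())
y=(h[...,0]>21)&(h[...,0]<33)&(h[...,1]>150)&(q[...,2]>44)
v=q[y];v=v[np.isfinite(v[:,0])];print("yellow",len(v),np.percentile(v,[1,50,99],axis=0).round(1))
E
```

```text
16.95 wedge offs [ 1.05  0.11 81.3 ] F slope [ 0.35 -0.23 -0.35] w 0.9997483718072884
16.95 [0.5725 0.0179 0.2444] [ 0.42 -0.33 -0.13] 0.9997483718072884
red top x range [-27.9 -27.6  17.6  43.5  43.5] 2990
yellow 3447 [[ -5.9 -17.2  47.8]
 [ 17.4  -0.4  50.2]
 [ 38.6  16.4 153. ]]
```

View pics/k1.png

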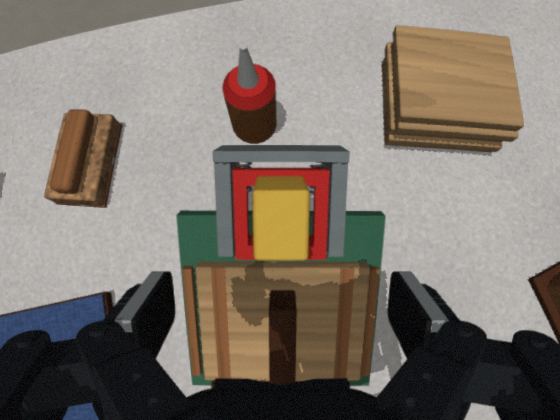

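```bash
cat >> h.py <<'E'
LG=PT+(-102.3*SX-2*SY+2.5*SN)/1000
E
python3 - <<'E'
from h import *;from bench import arm,optics
z=np.load("k1.npz");q=(z["C"]-PT)@np.c_[SX,SY,SN]*1000
# handle top points
p=z["p"];h=cv2.cvtColor(p,cv2.COLOR_RGB2HSV)
m=(abs(q[...,2]-20)<2.5)&(q[...,0]<-50)&(q[...,0]>-150)&(abs(q[...,1])<30);m[:270]=0;m[385:]=0;m[:,:255]=0;m[:,310:]=0
print(m.sum(),np.percentile(q[m],[1,50,99],axis=0).round(1))
o=arm.get_obs()
go(o,S,LG+SN*.06);go(o,S,LG+SN*.008)
E
```

```text
1980 [[-132.8  -11.8   17.9]
 [ -95.    -1.3   19.8]
 [ -62.4    9.2   21.4]]
shift mm [ -77.8   14.  -100.1] rot [0.0013 0.0023 0.0004] 0.2
shift mm [ -52.4    8.8 -145.1] rot [0.0013 0.0023 0.0004] 0.2
```

Emit:
drive_tool --pt "-50 10 -30 0 0 0 -1" --pt "-78 15 -60 0.001 0.002 0 -1" --pt "-78 14 -100 0.001 0.002 0 -1" --pt "-78 14 -100 0.001 0.002 0 -1" --pt "-68 12 -118 0.001 0.002 0 -1" --pt "-60 10.4 -132 0.001 0.002 0 -1" --pt "-52.4 8.8 -145 0.001 0.002 0 -1" --pt "-52.4 8.8 -145 0.001 0.002 0 -1" --pt "-52.4 8.8 -145 0.001 0.002 0 -1" --pt "-52.4 8.8 -145 0.001 0.002 0 -1"

```text
time: 18.25
eef_pos: [0.52, 0.0266, 0.098]
tcp_rot: [[0.848, -0.202, 0.489], [-0.175, -0.979, -0.102], [0.5, 0.0, -0.866]]
force: [0.5, 0.4, -0.1]
width: 0.999
```

```bash
cat > sl.py <<'E'
from h import *;from bench import arm
o=arm.get_obs()
B=np.c_[SX,SY,SN]
print(o["time"],"rel lid_grip",((o["eef_pos"]-LG)@B*1000).round(2),"F slope",(o["force"]@B).round(2),"w",o["width"], "T",o["torque"].round(2))
go(o,S,LG+SN*.008)
E
python3 sl.py; python3 snap.py l1
```

```text
18.25 rel lid_grip [0.17 0.01 8.25] F slope [ 0.26  0.46 -0.32] w 0.9986200962429213 T [0.04 0.2  0.01]
shift mm [-0.  -0.  -0.3] rot [ 0.0004 -0.0003  0.0005] 0.0
18.25 [0.52   0.0266 0.098 ] [ 0.47  0.37 -0.15] 0.9986200962429213
```

View pics/l1.png

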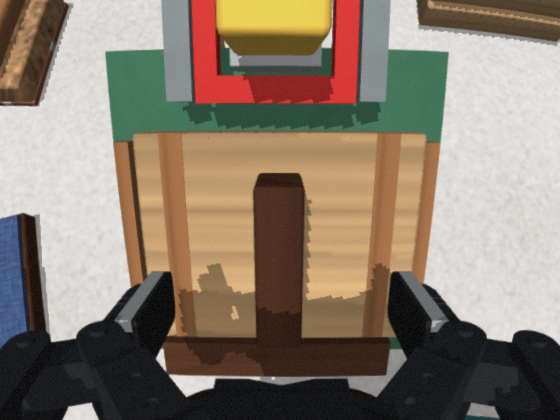

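Fingers straddle the handle (279,260) centrally, and the catch nose is clear of the lid's edge. Closing.

Emit:
drive_tool --pt "0 0 0 0 0 0 0" --pt "0 0 0 0 0 0 0.5" --pt "0 0 0 0 0 0 1" --pt "0 0 0 0 0 0 1" --pt "0 0 0 0 0 0 1" --pt "0 0 0 0 0 0 1" --pt "0 0 0 0 0 0 1" --pt "0 0 0 0 0 0 1" --pt "0 0 0 0 0 0 1" --pt "0 0 0 0 0 0 1" --squeeze 60

```text
time: 19.55
eef_pos: [0.5198, 0.0266, 0.0972]
tcp_rot: [[0.849, -0.202, 0.488], [-0.175, -0.979, -0.102], [0.499, 0.001, -0.867]]
force: [0.2, 0.9, 0.6]
width: 0.003
```

```bash
python3 sl.py
```

```text
19.55 rel lid_grip [-0.42 -0.08  7.62] F slope [0.29 0.9  0.48] w 0.0029233188464689204 T [ 0.03  0.18 -0.02]
shift mm [0.2 0.  0.5] rot [ 0.0003 -0.0013  0.0006] 0.1
```

```bash
python3 snap.py l2; python3 snap.py l2s scene; python3 -c "
import cv2;p=cv2.imread('pics/l2s.png');cv2.imwrite('pics/l2sc.png',cv2.resize(p[130:290,190:330],None,fx=4,fy=3.7,interpolation=cv2.INTER_CUBIC))"
```

```text
19.55 [0.5198 0.0266 0.0972] [0.19 0.88 0.56] 0.0029233188464689204
19.6 [0.5198 0.0266 0.0972] [-0.88  0.18  0.07] 0.001542883163811499
```

View pics/l2.png

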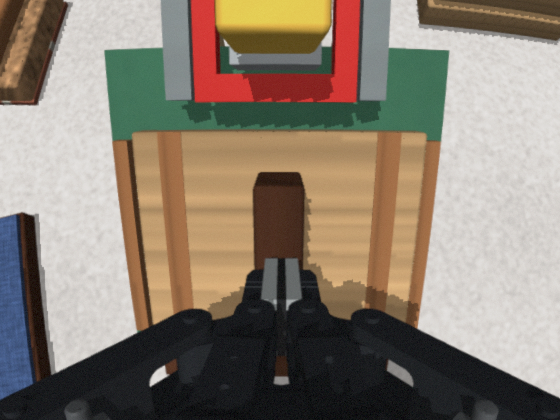

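View pics/l2sc.png

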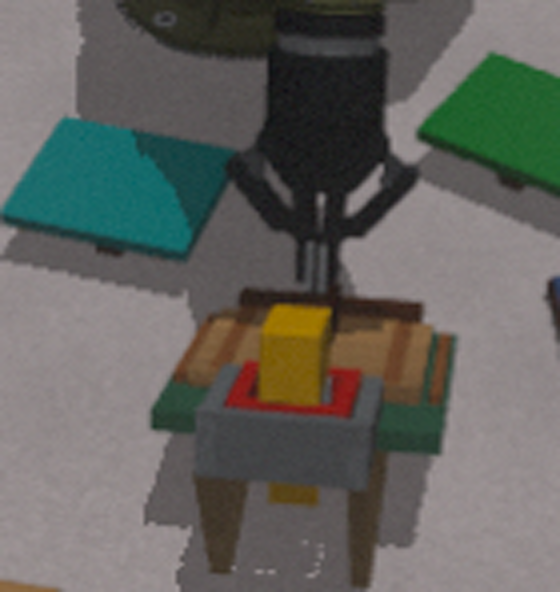

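```bash
python3 - <<'E'
from h import *
for n in("l1","l2"):
    z=np.load(n+".npz");q=(z["C"]-PT)@np.c_[SX,SY,SN]*1000
    for v in(180,195,215,240,262,275,290,305,320,335): print(n,v,q[v,281].round(1),q[v,268].round(1),q[v,230].round(1))
E
python3 -c "
import cv2;p=cv2.imread('pics/l2.png');cv2.imwrite('pics/l2c.png',cv2.resize(p[160:400,180:380],None,fx=3,fy=2.5,interpolation=cv2.INTER_CUBIC))"
```

```text
l1 180 [-62.5  -2.4   5.7] [-62.6   3.5   5.1] [-66.4  23.5 -13.7]
l1 195 [-66.   -2.4  20.2] [-66.4   3.1  18.6] [-74.9  24.2 -16.1]
l1 215 [-75.1  -2.4  19.1] [-74.6   3.1  20.7] [-85.5  24.4 -15.1]
l1 240 [-86.   -2.4  20.4] [-85.9   3.2  20.8] [-99.6  25.  -15.5]
l1 262 [-96.9  -2.4  19.4] [-95.9   3.3  21.6] [-112.8   25.6  -16.1]
l1 275 [-103.1   -2.4   19.7] [-103.     3.4   20. ] [-119.9   25.7  -14.5]
l1 290 [-110.9   -2.4   19.2] [-110.7    3.5   19.6] [-129.5   26.2  -14.9]
l1 305 [-118.3   -2.4   19.9] [-118.     3.5   20.5] [-139.3   26.7  -15.3]
l1 320 [-126.    -2.5   20.5] [-126.9    3.7   19.2] [-149.2   27.1  -15.1]
l1 335 [-134.7   -2.5   20. ] [-134.5    3.7   20.2] [-159.3   27.6  -14.8]
l2 180 [-62.6  -2.5   7.8] [-62.6   3.3   7.8] [-67.2  23.5 -15. ]
l2 195 [-66.5  -2.5  20. ] [-66.6   2.9  19.5] [-74.9  23.7 -14.5]
l2 215 [-75.5  -2.5  18.9] [-75.2   3.   20.1] [-85.8  24.2 -15. ]
l2 240 [-86.4  -2.5  20.3] [-86.8   3.1  19.3] [-99.8  24.7 -14.9]
l2 262 [-89.9  -2.5  35.5] [-90.    2.6  35.3] [-112.9   25.4  -15.5]
l2 275 [-90.2  -2.5  46.4] [-89.8   2.2  47.3] [-120.7   25.7  -15.4]
l2 290 [-89.9  -2.5  58.5] [-90.4   1.9  57.5] [-130.1   26.1  -15.5]
l2 305 [-91.9  -2.5  64.9] [-89.2   1.5  69.4] [-139.5   26.5  -15.1]
l2 320 [-97.6  -2.5  64.6] [-89.2   1.3  77.7] [-93.9  13.3  70.6]
l2 335 [-103.7   -2.5   64.3] [-89.    1.   85.3] [-84.2  10.1  92.2]
```

View pics/l2c.png

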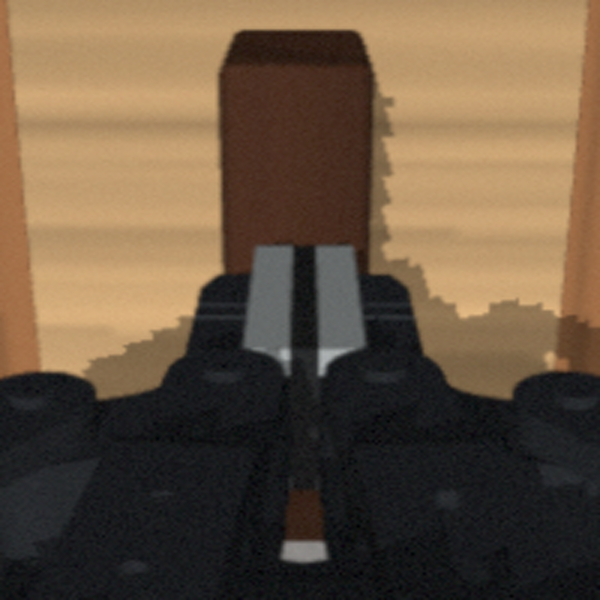

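```bash
python3 - <<'E'
from h import *
from bench import arm,optics
z=np.load("l2.npz");q=(z["C"]-PT)@np.c_[SX,SY,SN]*1000
for v in range(248,272,2): print(v,[q[v,c].round(1).tolist() for c in(254,270,281,292)])
o=arm.get_obs();cp=optics.camera_params("wrist")
for k in(-.012,0,.01,.022): print(k,project(o["eef_pos"]+o["tcp_rot"]@[.011,.004,k],cp,o))
z=np.load("g2.npz");q=(z["C"]-z["t"])@z["R"]*1000
for v in range(255,300,4): print(v,[q[v,c].round(1).tolist() for c in(225,230,338)])
z=np.load("l1.npz");q=(z["C"]-z["t"])@z["R"]*1000
for v in range(266,330,6): print(v,[q[v,c].round(1).tolist() for c in(155,165,395,405)])
E
```

```text
248 [[-90.7, 9.3, 18.8], [-90.2, 2.3, 20.1], [-90.0, -2.5, 20.5], [-89.8, -7.3, 21.2]]
250 [[-91.9, 9.4, 18.4], [-90.8, 2.3, 20.9], [-91.0, -2.5, 20.4], [-91.4, -7.3, 19.6]]
252 [[-92.8, 9.4, 18.5], [-92.4, 2.3, 19.4], [-91.5, -2.5, 21.5], [-92.6, -7.4, 18.8]]
254 [[-93.8, 9.4, 18.4], [-93.2, 2.3, 19.7], [-92.3, -2.5, 21.8], [-93.0, -7.3, 20.2]]
256 [[-94.4, 9.4, 19.1], [-94.2, 2.3, 19.6], [-93.8, -2.5, 20.4], [-94.3, -7.4, 19.2]]
258 [[-95.7, 9.5, 18.4], [-90.1, 2.0, 31.1], [-90.6, -2.5, 30.0], [-90.3, -7.0, 30.7]]
260 [[-111.5, 12.1, -15.1], [-90.3, 1.9, 32.8], [-90.3, -2.5, 32.7], [-90.1, -6.9, 33.2]]
262 [[-112.8, 12.2, -15.5], [-90.0, 1.8, 35.3], [-89.9, -2.5, 35.5], [-90.3, -6.9, 34.8]]
264 [[-114.3, 12.3, -16.0], [-90.1, 1.8, 37.1], [-89.9, -2.5, 37.5], [-90.3, -6.8, 36.5]]
266 [[-115.0, 12.2, -14.9], [-90.1, 1.8, 38.8], [-90.5, -2.5, 38.0], [-90.0, -6.8, 39.2]]
268 [[-116.1, 12.2, -14.7], [-90.1, 1.7, 40.8], [-89.6, -2.5, 41.7], [-90.2, -6.7, 40.5]]
270 [[-94.0, 8.4, 34.2], [-90.1, 1.7, 42.4], [-90.6, -2.5, 41.4], [-90.4, -6.7, 41.9]]
-0.012 [[289.22451253 252.99941874]]
0 [[
[... 1227 characters left out ...]
2.3, -44.0, -44.0], [9.8, -42.1, -39.0], [8.9, 42.9, -37.2], [11.9, 44.5, -43.0]]
290 [[12.6, -42.4, -48.9], [7.9, -42.0, -40.0], [6.3, 43.2, -37.0], [11.9, 43.1, -47.3]]
296 [[11.0, -42.2, -50.1], [5.4, -42.3, -40.1], [4.1, 43.3, -37.5], [9.4, 43.5, -47.0]]
302 [[9.2, -42.1, -51.0], [3.3, -42.3, -40.8], [2.6, 42.9, -39.4], [8.3, 42.9, -49.3]]
308 [[6.6, -42.5, -50.5], [1.5, -42.1, -41.9], [0.1, 43.1, -39.6], [6.8, 42.6, -50.8]]
314 [[5.6, -41.9, -52.7], [-0.9, -42.3, -42.3], [-1.7, 43.0, -40.8], [3.8, 43.3, -49.7]]
320 [[4.0, -41.8, -53.8], [-2.9, -42.3, -43.0], [-4.1, 43.1, -41.0], [1.9, 43.3, -50.4]]
326 [[2.0, -41.8, -54.3], [-5.5, -42.5, -43.1], [-6.4, 43.2, -41.6], [-0.3, 43.4, -50.8]]
```

The fingers closed on air. The wrist depth shows the tips about 20 mm behind the reported TCP (N≈30 over a handle top at N=20), not 22 mm ahead of it. The stated tool length disagrees with the picture by about 42 mm, and I'm going by what the picture shows. I'll open and go about 40 mm deeper along the bed normal, then check again before closing.

Emit:
drive_tool --pt "0 0 0 0 0 0 0" --pt "0 0 0 0 0 0 -1" --pt "0 0 0 0 0 0 -1" --pt "0 0 0 0 0 0 -1" --pt "5 -1 -9 0 0 0 -1" --pt "10 -2 -18 0 0 0 -1" --pt "14 -3 -24 0 0 0 -1" --pt "14 -3 -24 0 0 0 -1" --pt "14 -3 -24 0 0 0 -1" --pt "14 -3 -24 0 0 0 -1"

```text
time: 20.9
eef_pos: [0.5339, 0.0236, 0.0735]
tcp_rot: [[0.849, -0.202, 0.489], [-0.175, -0.979, -0.101], [0.499, 0.001, -0.866]]
force: [0.1, 0.7, 0.4]
width: 1.001
```

```bash
python3 sl.py; python3 snap.py l3; python3 snap.py l3s scene; python3 - <<'E'
from h import *
z=np.load("l3.npz");q=(z["C"]-PT)@np.c_[SX,SY,SN]*1000
for v in range(262,296,3): print(v,[q[v,c].round(1).tolist() for c in(155,165,395,405)])
p=cv2.imread('pics/l3s.png');cv2.imwrite('pics/l3sc.png',cv2.resize(p[130:290,190:330],None,fx=4,fy=3.7,interpolation=cv2.INTER_CUBIC))
E
```

```text
20.9 rel lid_grip [  0.13  -0.14 -20.11] F slope [0.21 0.67 0.37] w 1.0014276167342218 T [ 0.03  0.23 -0.07]
shift mm [-13.8   3.   24.3] rot [ 0.0003 -0.0009  0.0005] 0.1
20.9 [0.5339 0.0236 0.0735] [0.13 0.65 0.42] 1.0014276167342218
20.95 [0.5338 0.0236 0.0734] [0.62 0.17 0.01] 1.006374909126329
262 [[-100.1, 56.6, -15.3], [-99.6, 51.5, -14.4], [-99.8, -55.9, -14.8], [-99.6, -60.5, -14.4]]
265 [[-101.6, 56.8, -15.3], [-101.7, 52.1, -15.7], [-101.0, -55.9, -14.3], [-101.0, -60.6, -14.2]]
268 [[-102.7, 56.5, -14.2], [-102.8, 51.9, -14.6], [-103.3, -56.6, -15.9], [-102.6, -60.8, -14.2]]
271 [[-104.7, 57.1, -15.2], [-104.4, 52.1, -14.8], [-104.5, -56.5, -15.1], [-104.3, -61.1, -14.5]]
274 [[-89.8, 44.5, 18.3], [-89.8, 40.7, 18.3], [-89.8, -45.1, 18.1], [-89.8, -48.9, 18.2]]
277 [[-90.1, 43.9, 20.3], [-89.8, 40.0, 20.7], [-91.5, -45.5, 17.3], [-90.1, -48.3, 20.1]]
280 [[-89.2, 42.4, 24.4], [-90.9, 40.0, 20.9], [-92.5, -45.5, 17.7], [-89.7, -47.3, 23.3]]
283 [[-89.6, 42.0, 26.0], [-92.2, 40.2, 20.8], [-93.4, -45.4, 18.5], [-89.6, -46.4, 25.8]]
286 [[-89.8, 41.4, 27.8], [-93.5, 40.3, 20.7], [-93.8, -45.0, 20.0], [-89.6, -45.7, 28.2]]
289 [[-89.6, 40.5, 30.4], [-94.6, 40.3, 21.1], [-95.6, -45.5, 19.0], [-89.5, -44.9, 30.5]]
292 [[-89.9, 40.1, 31.9], [-95.4, 40.2, 21.8], [-96.7, -45.5, 19.3], [-90.5, -44.9, 30.8]]
295 [[-90.5, 39.8, 32.9], [-96.9, 40.5, 21.4], [-97.5, -45.3, 20.2], [-91.7, -45.1, 30.7]]
```

View pics/l3sc.png

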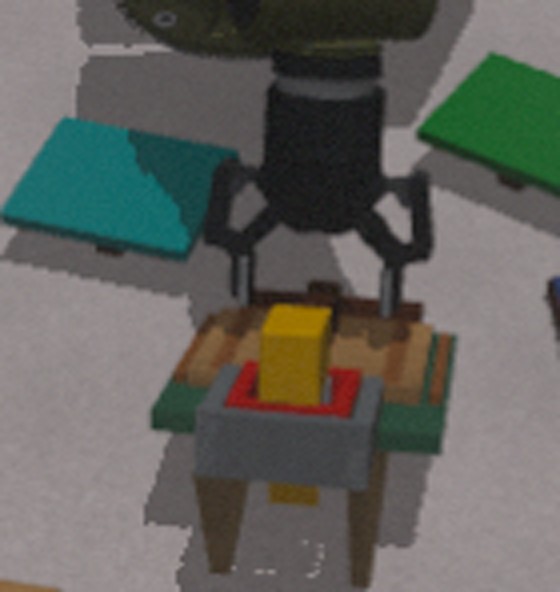

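Emit:
drive_tool --pt "3 -0.6 -6 0 0 0 -1" --pt "6.4 -1.3 -11.3 0 0 0 -1" --pt "6.4 -1.3 -11.3 0 0 0 -1" --pt "6.4 -1.3 -11.3 0 0 0 0" --pt "6.4 -1.3 -11.3 0 0 0 0.3" --pt "6.4 -1.3 -11.3 0 0 0 0.6" --pt "6.4 -1.3 -11.3 0 0 0 1" --pt "6.4 -1.3 -11.3 0 0 0 1" --pt "6.4 -1.3 -11.3 0 0 0 1" --pt "6.4 -1.3 -11.3 0 0 0 1" --squeeze 60

```text
time: 22.25
eef_pos: [0.5402, 0.0223, 0.0622]
tcp_rot: [[0.849, -0.203, 0.489], [-0.175, -0.979, -0.102], [0.499, 0.001, -0.867]]
force: [-4.7, -0.2, 5.9]
width: 0.246
```

```bash
python3 sl.py; python3 snap.py l4
```

```text
22.25 rel lid_grip [  0.07  -0.14 -33.12] F slope [-0.99 -1.16  7.43] w 0.245955337474469 T [ 0.04  0.45 -0.07]
shift mm [-20.2   4.3  35.6] rot [ 0.0003 -0.0011  0.0007] 0.1
22.25 [0.5402 0.0223 0.0622] [-4.72 -0.22  5.94] 0.245955337474469
```

View pics/l4.png

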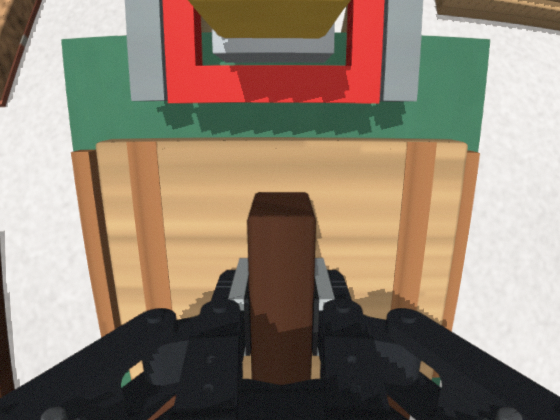

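Emit:
drive_tool --pt "0.8 -0.2 0.7 0 0 0 1" --pt "1.7 -0.4 1.3 0 0 0 1" --pt "2.5 -0.5 1.8 0 0 0 1" --pt "3.4 -0.7 2.3 0 0 0 1" --pt "4.2 -0.9 2.8 0 0 0 1" --pt "5.1 -1.1 3.3 0 0 0 1" --pt "6 -1.2 3.8 0 0 0 1" --pt "6.8 -1.4 4.3 0 0 0 1" --pt "7.5 -1.6 4.7 0 0 0 1" --pt "7.5 -1.6 4.7 0 0 0 1"

```text
time: 23.55
eef_pos: [0.5464, 0.0208, 0.0658]
tcp_rot: [[0.85, -0.203, 0.486], [-0.175, -0.979, -0.102], [0.496, 0.001, -0.868]]
force: [-13.7, 2.7, 4.2]
width: 0.251
```

```bash
python3 sl.py; python3 snap.py l5;  python3 - <<'E'
from h import *
z=np.load("l5.npz");q=(z["C"]-PT)@np.c_[SX,SY,SN]*1000
for c in(160,200,370,400):
    k=[(v,q[v,c].round(1).tolist()) for v in range(90,200,6)];print(c,[ (v,a[0],a[2]) for v,a in k])
E
```

```text
23.55 rel lid_grip [  7.38  -0.39 -33.15] F slope [-10.    -0.16  10.58] w 0.2512003378716356 T [0.34 1.37 0.05]
shift mm [-26.3   5.8  31.9] rot [ 0.0006 -0.0044  0.0006] 0.3
23.55 [0.5464 0.0208 0.0658] [-13.7    2.66   4.17] 0.2512003378716356
160 [(90, -16.6, -4.9), (96, -18.6, -5.0), (102, -20.7, -2.7), (108, -22.8, -4.9), (114, -24.8, -2.7), (120, -26.9, -4.2), (126, -30.6, -30.7), (132, -33.0, -30.0), (138, -35.4, -27.6), (144, -36.7, -15.9), (150, -39.0, -15.5), (156, -41.4, -15.7), (162, -43.7, -14.9), (168, -46.2, -15.9), (174, -48.7, -15.8), (180, -51.1, -15.9), (186, -53.3, -14.4), (192, -55.7, -14.3), (198, -58.3, -14.8)]
200 [(90, -17.0, -0.4), (96, -18.9, -1.1), (102, -20.9, -0.1), (108, -22.9, -0.1), (114, -24.9, 0.1), (120, -26.9, 0.7), (126, -30.8, -30.8), (132, -33.2, -29.5), (138, -35.0, -20.9), (144, -36.9, -16.5), (150, -39.0, -14.2), (156, -41.4, -15.0), (162, -43.7, -14.6), (168, -46.1, -14.8), (174, -48.6, -15.2), (180, -50.9, -14.5), (186, -53.5, -15.1), (192, -55.9, -14.7), (198, -58.3, -14.5)]
370 [(90, -16.9, 0.0), (96, -18.9, 0.6), (102, -20.9, 1.2), (108, -22.8, -0.4), (114, -24.9, -0.9), (120, -26.9, 0.4), (126, -30.6, -30.2), (132, -33.1, -29.7), (138, -35.4, -26.4), (144, -36.6, -14.2), (150, -39.1, -15.6), (156, -41.3, -14.5), (162, -43.7, -15.0), (168, -46.1, -14.8), (174, -48.7, -15.7), (180, -50.8, -14.4), (186, -53.4, -15.1), (192, -55.8, -14.6), (198, -58.4, -15.2)]
400 [(90, -16.5, -4.0), (96, -18.6, -4.1), (102, -20.6, -3.6), (108, -22.7, -4.2), (114, -24.8, -3.8), (120, -26.9, -4.7), (126, -30.5, -30.6), (132, -33.0, -30.3), (138, -35.2, -26.6), (144, -36.5, -15.0), (150, -38.9, -15.3), (156, -41.2, -14.7), (162, -43.6, -15.2), (168, -46.0, -14.7), (174, -48.4, -14.7), (180, -50.9, -15.0), (186, -53.3, -15.0), (192, -55.9, -15.2), (198, -58.2, -14.7)]
```

View pics/l5.png

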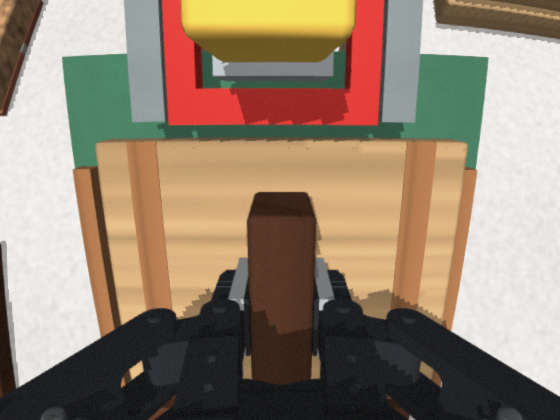

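Emit:
drive_tool --pt "0.6 -0.1 1 0 0 0 1" --pt "1.3 -0.3 1.7 0 0 0 1" --pt "2 -0.4 2 0 0 0 1" --pt "2 -0.4 2 0 0 0 1" --pt "-0.5 0.1 6.3 0 0 0 1" --pt "-5.5 1.1 15 0 0 0 1" --pt "-12.5 2.6 28 0 0 0 1" --pt "-25 5.1 49 0 0 0 1" --pt "-37 7.6 71 0 0 0 1" --pt "-47 9.7 89 0 0 0 1"

```text
time: 24.85
eef_pos: [0.5001, 0.0306, 0.157]
tcp_rot: [[0.848, -0.202, 0.489], [-0.175, -0.979, -0.101], [0.5, 0.0, -0.866]]
force: [-0.5, -0.0, -3.0]
width: 0.255
```

```bash
python3 sl.py; python3 snap.py m1s scene; python3 -c "
import cv2;p=cv2.imread('pics/m1s.png');cv2.imwrite('pics/m1sc.png',cv2.resize(p[60:300,170:350],None,fx=3,fy=2.4,interpolation=cv2.INTER_CUBIC))"
```

```text
24.85 rel lid_grip [12.02 -0.15 69.51] F slope [-1.92 -0.14 -2.37] w 0.25481861885313967 T [0.12 0.47 0.01]
shift mm [ 20.   -4.  -59.3] rot [ 0.0001 -0.0004  0.0003] 0.0
24.85 [0.5001 0.0306 0.157 ] [-0.49 -0.04 -3.02] 0.25481861885313967
```

View pics/m1sc.png

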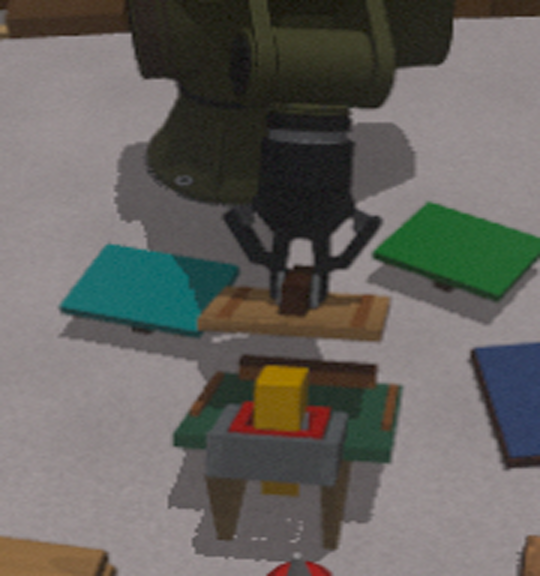

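```bash
python3 - <<'E'
from h import *;from bench import arm
o=arm.get_obs();go(o,toolR(2.1,0),[.515,.307,.11]);print(o["joint_pos"].round(1))
E
```

```text
shift mm [ 14.8 276.2 -49.1] rot [0.0434 0.5252 0.2347] 33.1
[  3.2   1.  119.1 -14.2  31.4 115.1]
```

Emit:
drive_tool --pt "-3 10 25 0 0 0 1" --pt "0 40 40 0.004 0.05 0.02 1" --pt "2 75 40 0.009 0.11 0.05 1" --pt "4 110 40 0.014 0.17 0.08 1" --pt "6 145 40 0.02 0.24 0.11 1" --pt "8 180 40 0.026 0.31 0.14 1" --pt "10 215 40 0.032 0.39 0.17 1" --pt "13 250 30 0.038 0.46 0.2 1" --pt "15 276 20 0.0434 0.525 0.235 1" --pt "15 276 10 0.0434 0.525 0.235 1"

```text
time: 26.15
eef_pos: [0.5159, 0.3075, 0.1644]
tcp_rot: [[0.999, 0.039, -0.004], [0.039, -0.999, -0.001], [-0.004, 0.001, -1.0]]
force: [-0.5, -1.0, -3.2]
width: 0.246
```

```bash
python3 snap.py n1t top; python3 snap.py n1; python3 - <<'E'
from h import *;from bench import arm
o=arm.get_obs();go(o,toolR(2.1,0),[.515,.307,.06])
p=cv2.imread('pics/n1t.png');cv2.imwrite('pics/n1tc.png',cv2.resize(p[120:300,100:340],None,fx=3,fy=3,interpolation=cv2.INTER_CUBIC))
E
```

```text
26.15 [0.5159 0.3075 0.1644] [-0.49 -0.97 -3.24] 0.24573093149437425
26.2 [0.5152 0.3063 0.163 ] [-0.49 -1.68 -5.11] 0.2514205888095424
shift mm [  -0.2    1.2 -104. ] rot [ 0.0025 -0.0046 -0.0003] 0.3
```

View pics/n1tc.png

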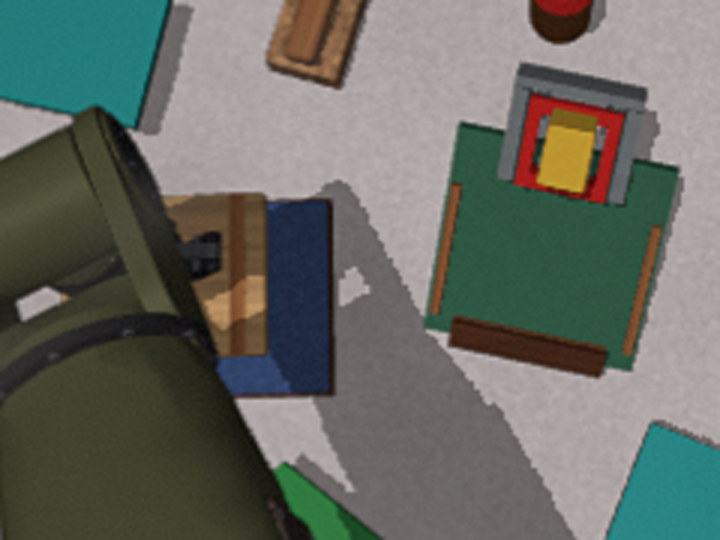

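View pics/n1.png

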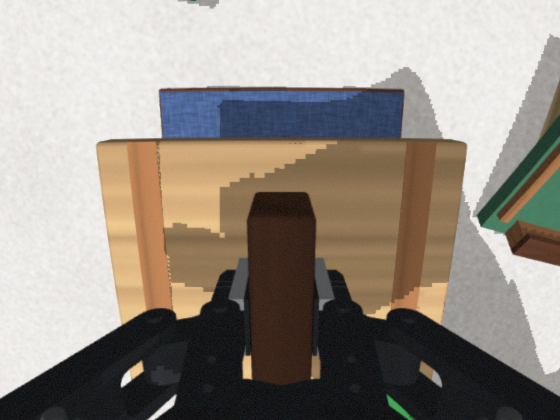

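```bash
python3 - <<'E'
from h import *
z=np.load("n1.npz");C=z["C"];print(z["t"])
def plane(m,n=8):
    m=m[np.isfinite(m[:,2])]
    for _ in range(n):
        c=m.mean(0);u,s,vt=np.linalg.svd(m-c,full_matrices=False);nn=vt[2]*np.sign(vt[2][2]);r=(m-c)@nn
        m=m[np.abs(r)<max(0.0015,1.5*r.std())]
    return c,nn,r.std(),len(m)
print(plane(C[160:250,170:240].reshape(-1,3)),plane(C[160:250,325:400].reshape(-1,3)))
top=C[143:146,105:460].reshape(-1,3)
a=C[145,105:460];a=a[np.isfinite(a[:,0])];print("lid far edge",a[5],a[-5],"yaw",np.degrees(np.arctan2(a[5,1]-a[-5,1],a[5,0]-a[-5,0]))-90)
for v in(95,110,125): print([C[v,c].round(4).tolist() for c in(163,166,280,396,400)])
for c in(180,280,390): print([C[v,c].round(4).tolist() for v in(86,88,90,92,94)])
E
```

```text
[0.51523871 0.30630129 0.16302886]
(array([0.54731795, 0.33788897, 0.17917153]), array([0.00466086, 0.00466063, 0.99997828]), np.float64(0.0005685593997443059), 6192) (array([0.54978759, 0.27375845, 0.17936737]), array([0.00350301, 0.00185551, 0.99999214]), np.float64(0.0005783816364387984), 6625)
lid far edge [0.57060033 0.37568732 0.17851767] [0.57585841 0.23832776 0.17863297] yaw 2.1921942748611514
[[0.592, 0.402, 0.0214], [0.5921, 0.3998, 0.0207], [0.5946, 0.3089, 0.0212], [0.5991, 0.2164, 0.021], [0.5993, 0.2131, 0.0209]]
[[0.5802, 0.4028, 0.0201], [0.5803, 0.4003, 0.02], [0.583, 0.3084, 0.0208], [0.5874, 0.2154, 0.0218], [0.5876, 0.2118, 0.0207]]
[[0.5683, 0.4032, 0.0202], [nan, nan, nan], [0.5712, 0.308, 0.0204], [0.5755, 0.2138, 0.021], [0.5755, 0.209, 0.0164]]
[[0.6, 0.3939, -0.0008], [0.5978, 0.3896, 0.0159], [0.5962, 0.3894, 0.0167], [0.5946, 0.3883, 0.0209], [0.5931, 0.3884, 0.0205]]
[[0.6024, 0.3092, -0.0003], [0.6001, 0.3091, 0.0169], [0.5986, 0.309, 0.0171], [0.5969, 0.309, 0.0207], [0.5954, 0.3089, 0.0201]]
[[0.6069, 0.2161, 0.0007], [0.6046, 0.2198, 0.014], [0.6029, 0.2204, 0.0166], [0.6011, 0.2214, 0.0206], [0.5996, 0.2213, 0.0207]]
```

Emit:
drive_tool --pt "0 0.5 -20 0 0 0 1" --pt "0.5 0.5 -45 0 0 0 1" --pt "0.5 0.5 -70 0 0 0 1" --pt "0.5 0.5 -95 0 0 0 1" --pt "0.5 0.5 -115 0 0 0 1" --pt "0.5 0.5 -128 0 0 0 1" --pt "0.5 0.5 -136 0 0 0 1" --pt "0.5 0.5 -139 0 0 0 1" --pt "0.5 0.5 -139 0 0 0 1" --pt "0.5 0.5 -139 0 0 0 1"

```text
time: 27.5
eef_pos: [0.5165, 0.307, 0.0271]
tcp_rot: [[0.999, 0.037, -0.002], [0.037, -0.999, -0.001], [-0.002, 0.001, -1.0]]
force: [-0.4, -1.2, -2.4]
width: 0.251
```

```bash
python3 - <<'E'
from h import *;from bench import arm
o=arm.get_obs();print(o["eef_pos"],o["force"],o["width"]);go(o,toolR(2.1,0),[.516,.306,.0195])
E
```

```text
[0.51646257 0.30700645 0.02711992] [-0.43140656 -1.17769075 -2.38601961] 0.2508601038756962
shift mm [-0.5 -1.  -7.6] rot [ 0.0008 -0.0024 -0.0006] 0.2
```

Emit:
drive_tool --pt "0 0 -2 0 0 0 1" --pt "0 0 -4 0 0 0 1" --pt "0 0 -5.5 0 0 0 1" --pt "0 0 -6.5 0 0 0 1" --pt "0 0 -7.2 0 0 0 1" --pt "0 0 -7.8 0 0 0 1" --pt "0 0 -7.8 0 0 0 1" --pt "0 0 -7.8 0 0 0 1" --pt "0 0 -7.8 0 0 0 1" --pt "0 0 -7.8 0 0 0 1"

```text
time: 28.75
eef_pos: [0.5163, 0.3069, 0.0192]
tcp_rot: [[0.999, 0.037, -0.003], [0.037, -0.999, -0.001], [-0.003, 0.001, -1.0]]
force: [-4.0, -2.0, 5.3]
width: 0.249
```

```bash
python3 - <<'E'
from h import *;from bench import arm
o=arm.get_obs();print(o["eef_pos"],o["force"],o["width"])
E
python3 snap.py q1;  python3 - <<'E'
from h import *
z=np.load("q1.npz");C=z["C"]
print(np.nanmedian(C[160:200,170:240].reshape(-1,3),axis=0),np.nanmedian(C[160:200,325:400].reshape(-1,3),axis=0))
E
```

```text
[0.51633696 0.30688732 0.0192175 ] [-4.01839356 -2.02051341  5.3341332 ] 0.24944511836668826
28.75 [0.5163 0.3069 0.0192] [-4.02 -2.02  5.33] 0.24944511836668826
[0.55905318 0.33820369 0.03558443] [0.56138764 0.27537093 0.03561525]
```

Emit:
drive_tool --pt "0 0 0 0 0 0 0.3" --pt "0 0 0 0 0 0 -0.5" --pt "0 0 0 0 0 0 -1" --pt "0 0 0 0 0 0 -1" --pt "0 0 0 0 0 0 -1" --pt "0 0 10 0 0 0 -1" --pt "0 0 40 0 0 0 -1" --pt "0 0 90 0 0 0 -1" --pt "0 0 150 0 0 0 -1" --pt "0 0 200 0 0 0 -1"

```text
time: 30.05
eef_pos: [0.5162, 0.3068, 0.2221]
tcp_rot: [[0.999, 0.037, -0.001], [0.037, -0.999, -0.0], [-0.001, 0.0, -1.0]]
force: [0.4, 0.2, 0.9]
width: 1.001
```

```bash
python3 snap.py z1; python3 snap.py z1s scene
```

```text
30.05 [0.5162 0.3068 0.2221] [0.43 0.22 0.87] 1.0010190213885803
30.1 [0.5177 0.3077 0.2291] [ 2.36 -0.43  7.04] 1.0022083971112346
```

View pics/z1.png

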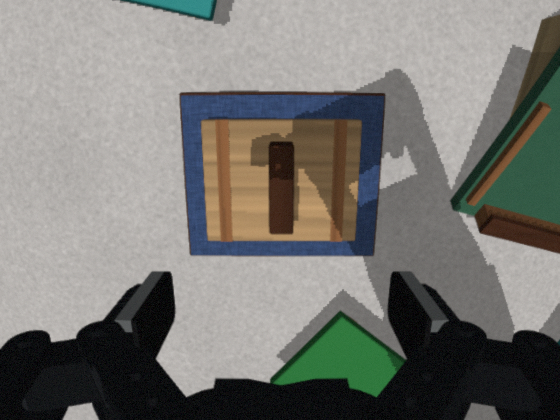

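View pics/z1s.png

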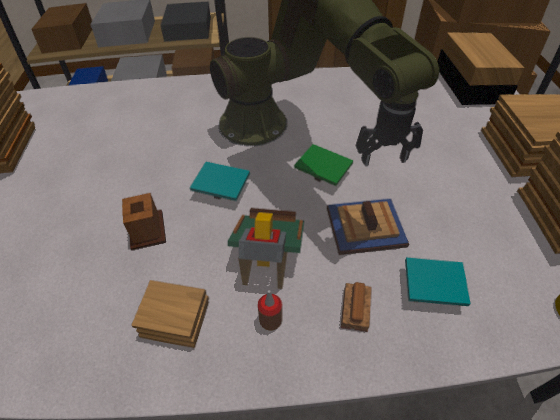

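The wrist view shows the lid (cols 202–361, rows 120–241) centred and square in the board (181–385, 94–255). The scene view shows the wedge in the catch at (264,225) and the bystanders where they were. I'll let the arm settle, check the numbers once and hand in.

Emit:
drive_tool --pt "0 0 0 0 0 0 -1" --pt "0 0 0 0 0 0 -1" --pt "0 0 0 0 0 0 -1" --pt "0 0 0 0 0 0 -1" --pt "0 0 0 0 0 0 -1" --pt "0 0 0 0 0 0 -1" --pt "0 0 0 0 0 0 -1" --pt "0 0 0 0 0 0 -1" --pt "0 0 0 0 0 0 -1" --pt "0 0 0 0 0 0 -1"

```text
time: 31.4
eef_pos: [0.5162, 0.3069, 0.2188]
tcp_rot: [[0.999, 0.037, -0.003], [0.037, -0.999, -0.001], [-0.003, 0.001, -1.0]]
force: [-0.7, -0.2, -1.0]
width: 1.0
```

```bash
python3 snap.py e1; python3 snap.py e1t top; python3 - <<'E'
from h import *
z=np.load("e1.npz");C=z["C"]
a=C[130:235,205:360].reshape(-1,3);k=abs(a[:,2]-.035)<.004;r=cv2.minAreaRect((C.reshape(-1,3)[(abs(C.reshape(-1,3)[:,2]-.035)<.003)&(abs(C.reshape(-1,3)[:,0]-.515)<.1)&(abs(C.reshape(-1,3)[:,1]-.307)<.11)][:,:2]*1000).astype(np.float32));print("lid",r,np.median(a[k],0))
h=cv2.cvtColor(z["p"],cv2.COLOR_RGB2HSV);m=(h[...,0]>105)&(h[...,0]<125)&(h[...,1]>90)&(abs(C[...,2]-.02)<.003);print("board",cv2.minAreaRect((C[m][:,:2]*1000).astype(np.float32)))
z=np.load("e1t.npz");p,C=z["p"],z["C"];q=(C-PT)@np.c_[SX,SY,SN]*1000
h=cv2.cvtColor(p,cv2.COLOR_RGB2HSV);red=((h[...,0]<5)|(h[...,0]>175))&(h[...,1]>150)&(h[...,2]>100)&(abs(q[...,2])<7)&(abs(q[...,0])<70)&(abs(q[...,1])<50)
print("catch x",np.percentile(q[red][:,0],[1,99]).round(1))
from bench import job; job.job_done()
E
```

```text
31.4 [0.5162 0.3069 0.2188] [-0.73 -0.21 -0.95] 1.0001744550015987
31.45 [0.5162 0.3068 0.2188] [ 0.85 -0.35 -0.14] 0.9966078914031213
lid ((515.8281860351562, 305.9454040527344), (119.81758117675781, 150.8078155517578), 2.1457364559173584) [0.51879182 0.29985785 0.0356838 ]
board ((516.4182739257812, 305.054443359375), (163.6051788330078, 194.2586669921875), 2.148746967315674)
catch x [-29.9  42.2]
the job is handed in; nothing more can be done
```

I pushed the wedge fully home, drew the lid up the slope, lifted it out and set it down on the drying board. I handed the job in at about 31.5 s; no verdict is reported.

**Last checks:**
- **Lid:** its centre is about 1 mm from the board centre. It is parallel to the board within about 0.1°. Its upper face is at z ≈ 0.0356, where 0.035 is expected for a lid lying flat.
- **Catch:** just after the wedge was released, the wrist camera showed it about 20 mm back. At the end the top camera put it about 18 mm back (coarser view), still above the 16 mm needed.
- **Wedge and bystanders:** the last scene view, after the lid was released, shows the wedge still in place. The bottle, sanding block and blanks look unmoved; I did not measure them.

**What disagreed:** by the wrist depth the real fingertips are about 20 mm behind the reported TCP, while the text says 22 mm ahead. Two things followed:
- The wedge was gripped only by the top edge of its head, though it held.
- My first grasp at the lid handle closed on air, touching nothing. I regripped about 40 mm deeper along the normal to the bed.

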